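# Load the oak rollers into the curing cabinet

### The job

Put every oak roller lying on the worktop into the curing cabinet: open the active door (the one with the yellow strip) wide, then draw up the passive door's brass bolt and open that door wide, wind the shelf fully out with the handwheel, lay all the rollers flat on the shelf inside its lip, and wind it fully home. Then shut the passive door, push its bolt fully down, and shut the active door over it. Leave the other things on the worktop where they are.

Things in the scene. Friction and masses are not known exactly. Their poses are not given: they have to be found in the camera images.
- curer: Grey bench curing cabinet, 252 mm wide (its y) x 150 mm deep (its x) x 110 mm high, fixed, with a pair of blue doors on its front face (its -x side), 12 mm thick, 86 mm high (22 to 108 mm above the worktop). Origin at the centre of its underside, on the worktop. Its +x axis points from the doors to the back, z up. Roof top is 110 mm above the worktop.
- active (a joint): Hinge of the active door (the one on the cabinet's +y side, with a yellow overlap strip and a yellow hood at its free edge): 0 shut, grows as it opens to -x of the cabinet, 1.9 rad at the stop. Stays where it is left (light friction, about 0.05 N m). Strip and hood lie over the passive door's edge and its bolt knob (hood underside 141 mm up), so this door opens first and shuts last, and it cannot shut over a raised bolt.
- active_pull (a point): Grip centre of the active door's pull: a black upright round post 16 mm thick on the door's top edge, from 108 to 144 mm above the worktop; this point is 130 mm up, 73 mm from the hinge axis, in the plane of the door. Free all round above the roof.
- active_hinge (a point): Point on the active door's upright hinge axis, 130 mm above the worktop (its axes turn with the door).
- passive (a joint): Hinge of the passive door (cabinet's -y side): 0 shut, grows as it opens to -x of the cabinet, 1.9 at the stop. Stays where it is left (about 0.05 N m). Held shut by its bolt and by the active door's strip.
- passive_pull (a point): Grip centre of the passive door's pull post: same post, 16 mm thick, 108 to 144 mm up, this point 130 mm up, 53 mm from the hinge axis.
- passive_hinge (a point): Point on the passive door's upright hinge axis, 130 mm above the worktop (its axes turn with the door).
- bolt (a joint): Flush bolt of the passive door, sliding up and down in it: 0 fully down (its tip stands 12 mm deep in the slot of the sill), 0.022 m fully up. Free of the sill above 0.013; stays where it is left (about 3 N to move). When down with the door open its tip would strike the sill as the door shuts.
- bolt_knob (a point): Centre of the bolt's brass knob, round, 16 mm thick and 24 mm tall, standing above the passive door's top edge near its free edge, 100 mm from the passive hinge axis; with the bolt down this point is 124 mm above the worktop (knob from 112 to 136 mm). Moves up with the bolt.
- wheel (a joint): Handwheel on the cabinet's roof, geared to the shelf: 0 with the shelf fully home, 7.854 rad (one and a quarter turns) with the shelf fully out, both at a stop. Grows as the wheel turns clockwise seen from above, then the shelf runs out of the front by 16.55 mm for each radian, 130 mm in all. Takes about 2 N at the crank handle; stays where it is left. The shelf is blocked while a door stands in its way (each door must be open at least about 1.3 rad).
- wheel_axis (a point): Centre of the handwheel on its upright axis, 133 mm above the worktop (rim 52 mm in radius, its top 138 mm up). Crank handle circle radius 47 mm. Take care round here: a fixed glass-fronted wall cabinet overhangs the worktop beyond x = 0.59 m, from 265 mm up, and a fixed brown drawer box 130 mm high stands straight ahead of the robot (x 0.22 to 0.46, y -0.13 to 0.18).
- crank_grip (a point): Middle of the handwheel's crank handle: a black upright round sleeve, 18 mm thick, from 141 to 188 mm above the worktop, this point 166 mm up; the sleeve spins freely on its pin, so a gripper may hold it and go round the wheel without turning itself.
- shelf_mid (a point): Centre of the top of the aluminium shelf's floor, 62 mm above the worktop; axes as the cabinet's. Floor 125 mm (x) by 160 mm (y), lip 4 mm thick, 10 mm high all round: 117 x 152 mm clear inside. Three rollers fit side by side along the cabinet's x, 45 mm apart. Fully out it lies clear of the roof between the open doors; doors past square leave most room for a gripper beside their posts.
- roller1_mid (a point): Oak roller (short brown wooden rod, 85 mm long, 23 mm thick, with a pale band at one end; 0.05 kg), at its centre; lying flat its length is its y axis and this point is 11.5 mm above what it lies on. One to three rollers are present; absent ones read None.
- roller2_mid (a point): Oak roller (short brown wooden rod, 85 mm long, 23 mm thick, with a pale band at one end; 0.05 kg), at its centre; lying flat its length is its y axis and this point is 11.5 mm above what it lies on. One to three rollers are present; absent ones read None.
- roller3_mid (a point): Oak roller (short brown wooden rod, 85 mm long, 23 mm thick, with a pale band at one end; 0.05 kg), at its centre; lying flat its length is its y axis and this point is 11.5 mm above what it lies on. One to three rollers are present; absent ones read None.
- grey_stone: Grey whetstone 63 x 150 x 32 mm, a bystander; origin at the centre of its underside.
- saw_scraper: Scraper 32 x 170 x 14 mm with a wooden grip, a bystander; origin at the centre of its underside.

How it is judged:
By the outcome, as a careful person would: the job done as asked, in the order asked, and still so for the second after the job is handed in, with the robot touching nothing.
Of roller1, roller2, roller3 only 1 to 3 are there at a start; the rules pass over those that are not, and their reading is None.
At some moment in a run one of roller1, roller2, roller3 may be knocked a few centimetres aside while the robot is not near it.
Once in a run the grip may slacken for a moment while it holds something.
It also fails if it takes over 210 s, if anything falls off the work surface, if the arm or the gripper's body presses on something with over 40 N, if the wrist force passes 120 N, or if a joint passes its speed limit or range.

### The arm

A 7-joint arm with a two-finger parallel gripper is mounted at the origin on the work surface; the furniture and walls round the work are solid. World frame = base frame: x ahead of the robot, y to its left, z up, the work surface at z = 0. Lengths are in m, angles in rad, forces in N, time in s.
With the tool pointing down it reaches from about 0.425 to 0.925 m from the base axis. Payload 6.8 kg.
Tool frame: the origin (TCP) lies midway between the tips of the shut fingers; the grasp point (between the pads) lies 19 mm behind it; z points along the fingers, y is the direction in which the jaws open and shut (so a half turn about z gives the same grasp; the last joint's range is limited). The gripper opens to 85 mm and grips with 20 to 120 N. Pads are 22 mm wide; open, the fingers measure 114 mm over their backs; the gripper's body (76 mm by 85 mm) begins 54 mm behind the grasp point. The pads swing forward as they close: fully open they stand 13 mm farther back than shut.
Start: joints at [-1.373, 0.477, 0.022, 1.555, -0.011, 1.109, -0.083], TCP at [0.203, 0.644, 0.231] pointing down, gripper open.
Joint ranges: [-2.96, 2.96], [-0.34, 2.1], [-1.41, 1.46], [0.24, 2.44], [-1.37, 4.51], [0.17, 1.92], [-2.96, 2.96]. Speed limits (rad/s): [2.39, 2.39, 3.14, 3.14, 3.14, 3.14, 3.14].

### API

Orientations are given as a unit quaternion [x, y, z, w].
In Python, from station import r, snapshot, job_done gives the robot as it stands. The module is installed in compiled form; this text tells all that it offers.
- The arm moves only by the tool play_rows, never from a script. Its argument "targets" is a list of rows, each a list of 3 entries, a list of its own where there are three numbers: the shift along the world's x, y, z in mm, then the turn, a rotation vector about the world's x, y, z in degrees, then the finger opening in mm, from 0 to 85.4. A call has exactly 10 rows; each row shifts and turns the commanded pose from where the row before left it; what a row does not reach is not made up. A row lasts 1/12 s, in which the tool goes at most 41.7 mm and 7.16 degrees, less where a joint would pass 70% of its speed; a pose out of reach is approached as far as the arm can. A call is refused whole if a number of a shift passes 41.7 or a number of a turn 7.16, either way. A call with a gripper value outside its range is refused whole. The fingers move at their own pace and stop on an object; "force" is the grip in N (left out, the last holds). Time passes only in rows, so rows that do not move let the fingers close, or fill a call up. It gives the time, the measured TCP pose, the force and the opening at its end, in the units of the state.
- r.sense(): the state, without advancing time (a new reading comes with each control period).
- snapshot(name): name is "side" or "top" or "wrist"; returns a dict with "frame" (420x560x3 uint8, red, green, blue), "range_z" (420x560 float32, m along the optical axis (not along the pixel's ray), 0 where there is no reading), "fx", "fy", "cx", "cy" (pixels), "position" and "orientation" of the camera in the world; the wrist camera has in their place "mount" (4x4, takes a point from camera to tool coordinates, whose origin is the TCP and whose axes are the flange's). Camera axes: x right, y down, z forward; pixel columns grow to the right and rows downward; lengths in m; the calibration is good to about 2 mm. The wrist camera is an equidistant fisheye: a pixel r from the principal point sees the ray r / f radians off the axis. A picture is of the moment at which its call begins: read the wrist's pose just before it.
- job_done(): hands the job in, once; it reports no verdict.
The state is a dict: "time_s": time; "qpos": joint angles; "qvel": joint speeds; "joint_torque": joint torques, N m; "eef_pos": TCP position; "tool_rot": TCP orientation; "force": force on the tool from outside, world axes, zero at the start; "ft_torque": the same for the moment, N m; "finger_gap": finger opening in m.
Only numpy, scipy, OpenCV 4.12 (cv2) and the standard library are available. Lean on these libraries where they do the work, as an engineer would, in place of code of your own. Each camera call takes 0.05 s, during which the arm holds its last target.

## Working session

There is one attempt and no reset: what is moved stays moved. The work goes in short steps, Python scripts to look and compute and a tool call to move; the robot and the scene stay as the last step left them, time stands still between calls to the robot, and variables do not carry over. Pictures are saved under pics/ and viewed, and the job is handed in when it is done.

Besides the shell and the picture viewer there is one more tool, called as a command line: name --argument value ..., lists and objects as JSON in quotes. play_rows: Moves the arm, as the interface text tells. Its arguments: {"type":"object","properties":{"targets":{"type":"array"},"force":{"type":"number"}},"required":["targets"]}

```bash
mkdir -p pics
python3 - <<'E'
from station import r,snapshot
import cv2,numpy as np
s=r.sense();print(s)
for n in("side","top","wrist"):
    d=snapshot(n);cv2.imwrite(f"pics/{n}0.png",d["frame"][:,:,::-1]);np.savez(f"{n}0.npz",**d)
    print(n,{k:v for k,v in d.items() if k not in("frame","range_z")})
E
```

```text
{'time_s': 0.0, 'qpos': array([-1.37312668,  0.47781705,  0.02239283,  1.55644177, -0.01148763,
        1.10929685, -0.0830911 ]), 'qvel': array([-0.00019781,  0.00087777, -0.00158068, -0.00022098, -0.00077269,
        0.00127714, -0.00014972]), 'joint_torque': array([ 2.14898392e-05, -5.96457589e+01,  1.60799168e+00, -2.81193101e+01,
        1.23925443e-02,  9.61483049e-03,  1.19508738e-05]), 'eef_pos': array([0.20306581, 0.64311646, 0.23031947]), 'tool_rot': array([ 1.52295335e-01,  9.88334604e-01, -9.15544602e-04, -5.39514545e-05]), 'force': array([-0.3544276 , -0.4956293 , -0.08767977]), 'ft_torque': array([ 0.03001703, -0.03001295,  0.05366324]), 'finger_gap': 0.08538648851185401}
side {'fx': 386.1418710220551, 'fy': 386.1418710220551, 'cx': 280.9762889414969, 'cy': 210.51133775237793, 'position': array([0.22906283, 1.03341437, 0.97825762]), 'orientation': array([-0.09823083,  0.896836  , -0.42984772,  0.03559257])}
top {'fx': 431.58588474030546, 'fy': 431.58588474030546, 'cx': 281.6418017723506, 'cy': 214.07613301923993, 'position': array([0.11680363, 0.02910167, 1.72966258]), 'orientation': array([ 0.71419427, -0.69400664,  0.06913691, -0.05917266])}
wrist {'fx': 325.19226210127806, 'fy': 325.19226210127806, 'cx': 279.8404193199795, 'cy': 207.720803666197, 'mount': array([[-2.22277530e-04, -9.54781477e-01, -2.97308396e-01,
         7.58359076e-02],
       [ 9.99999936e-01, -1.28753472e-04, -3.34151633e-04,
         8.37557854e-05],
       [ 2.80762301e-04, -2.97308452e-01,  9.54781444e-01,
        -1.42480843e-01],
       [ 0.00000000e+00,  0.00000000e+00,  0.00000000e+00,
         1.00000000e+00]])}
```

View pics/side0.png

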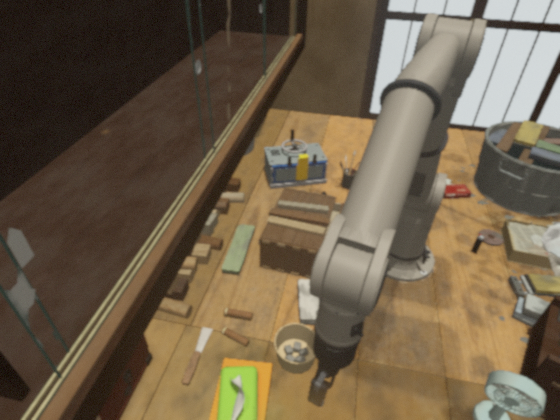

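View pics/top0.png

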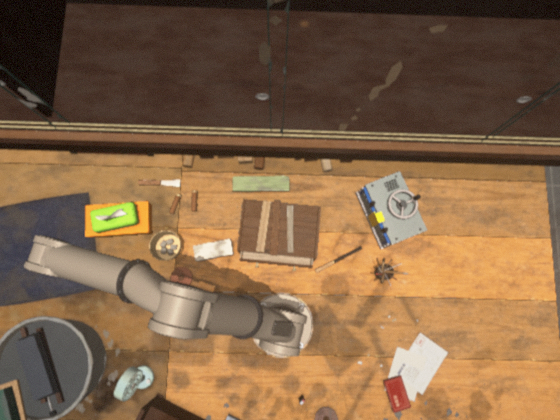

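View pics/wrist0.png

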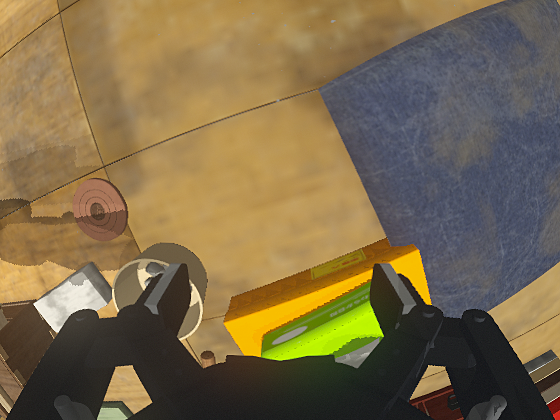

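```bash
cat > h.py <<'E'
import numpy as np,cv2
from scipy.spatial.transform import Rotation as R
def cloud(d):
    z=d["range_z"].astype(float);h,w=z.shape
    u,v=np.meshgrid(np.arange(w),np.arange(h))
    p=np.stack([(u-d["cx"])/d["fx"]*z,(v-d["cy"])/d["fy"]*z,z],-1)
    P=p@R.from_quat(d["orientation"]).as_matrix().T+d["position"]
    P[z==0]=np.nan
    return P
def proj(d,X):
    c=(np.asarray(X)-d["position"])@R.from_quat(d["orientation"]).as_matrix()
    return c[...,0]/c[...,2]*d["fx"]+d["cx"],c[...,1]/c[...,2]*d["fy"]+d["cy"]
E
python3 - <<'E'
from h import *
d=dict(np.load("top0.npz"));P=cloud(d)
def crop(f,x0,x1,y0,y1,s,n):
    cv2.imwrite(n,cv2.resize(f[y0:y1,x0:x1,::-1],None,fx=s,fy=s,interpolation=cv2.INTER_CUBIC))
crop(d["frame"],340,450,160,260,7,"pics/t_c.png")
crop(d["frame"],130,340,150,270,3.8,"pics/t_r.png")
s=dict(np.load("side0.npz"))
crop(s["frame"],150,290,180,390,2.8,"pics/s_r.png")
crop(s["frame"],250,350,120,200,7,"pics/s_c.png")
for u,v in[(194,200),(175,203),(390,200),(403,205),(337,258),(213,249),(260,184),(160,183),(258,162),(245,160),(326,165)]:print(u,v,P[v,u].round(3))
S=cloud(s)
for u,v in[(238,313),(235,337),(175,308),(240,250),(308,300)]:print(u,v,S[v,u].round(3))
E
```

```text
194 200 [0.478 0.365 0.021]
175 203 [0.465 0.441 0.015]
390 200 [ 0.476 -0.398  0.138]
403 205 [ 0.458 -0.447  0.138]
337 258 [ 0.262 -0.216  0.011]
213 249 [0.281 0.275 0.036]
260 184 [0.554 0.101 0.016]
160 183 [0.548 0.511 0.005]
258 162 [0.639 0.111 0.044]
245 160 [0.646 0.164 0.043]
326 165 [ 0.637 -0.166  0.038]
238 313 [0.478 0.373 0.024]
235 337 [0.463 0.451 0.022]
175 308 [0.658 0.41  0.042]
240 250 [0.549 0.118 0.022]
308 300 [0.283 0.289 0.035]
```

View pics/t_c.png

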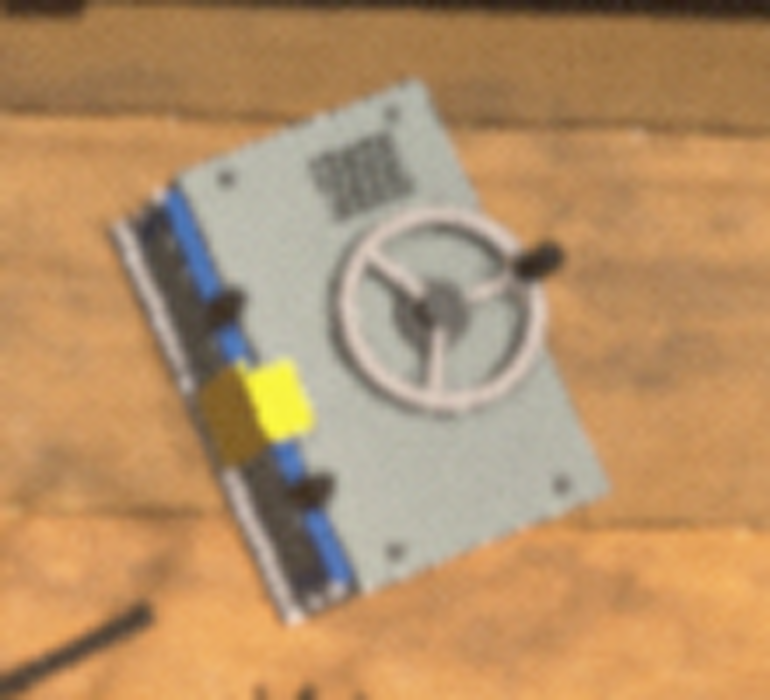

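View pics/t_r.png

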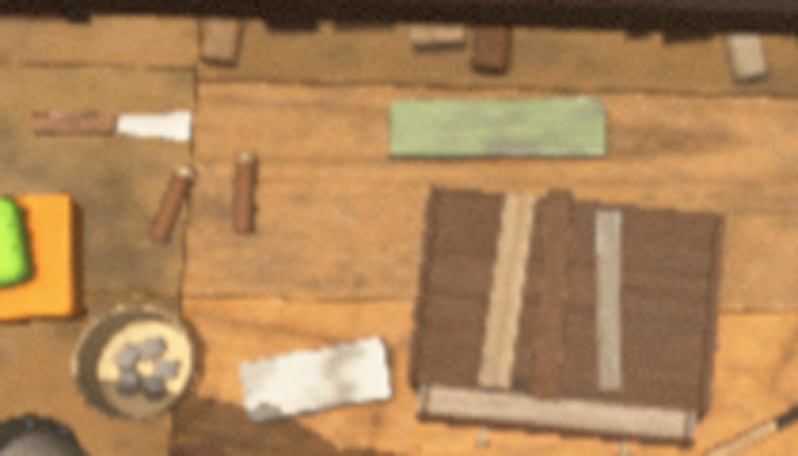

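View pics/s_r.png

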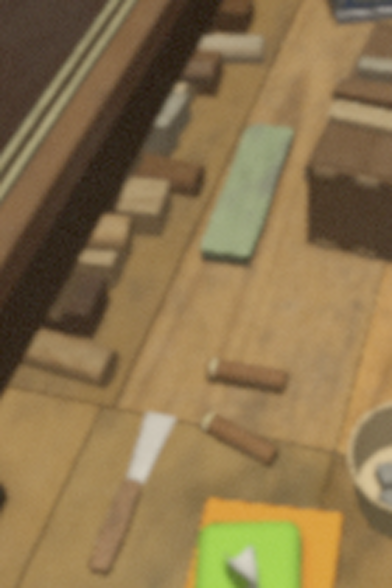

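View pics/s_c.png

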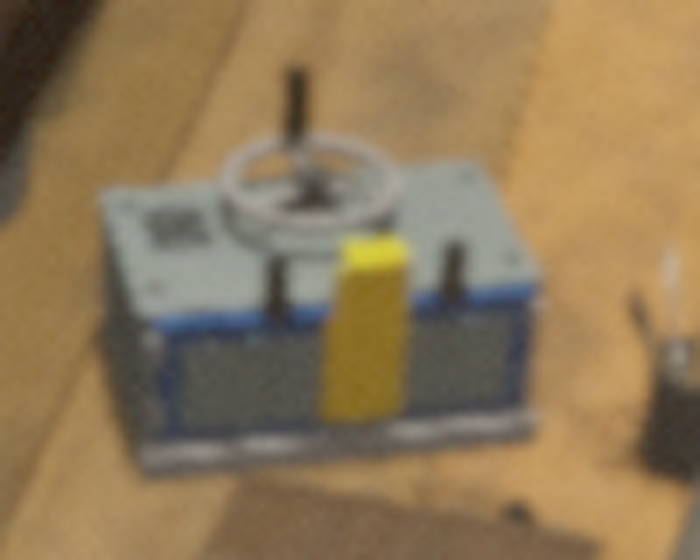

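Run:
```python
from h import *
t=dict(np.load("top0.npz"));s=dict(np.load("side0.npz"))
for n,d in(("top",t),("side",s)):
    P=cloud(d);x,y,z=P[...,0],P[...,1],P[...,2]
    near=(x>.3)&(x<.62)&(y<-.2)&(y>-.62)
    m=near&(z>.1)&(z<.12)
    q=P[m];print(n,m.sum(),np.median(q[:,2]))
    rect=cv2.minAreaRect(q[:,:2].astype(np.float32)*1000);print(rect)
    f=d["frame"].astype(int)
    ye=near&(f[...,0]>150)&(f[...,1]>140)&(f[...,2]<90)
    h=ye&(z>.13);print("yellow top",h.sum(),P[h].mean(0).round(4))
    w=near&(z>.13)&(z<.145)&~ye;print("wheel ring",w.sum(),P[w].mean(0).round(4))
    c=near&(z>.15)&(z<.2);print("crank",c.sum(),P[c].mean(0).round(4))
    g=near&(z<.1)&(z>.04);
    # rollers
    rr=(x>.4)&(x<.56)&(y<.52)&(y>.3)&(z>.008)&(z<.035)
    nn,l,st,ce=cv2.connectedComponentsWithStats(rr.astype(np.uint8))
    for i in range(1,nn):
        if st[i,4]>15:
            q=P[l==i];print(" blob",st[i,4],q.mean(0).round(3),q[:,2].max().round(3),cv2.minAreaRect(q[:,:2].astype(np.float32)*1000))
```

```text
top 2260 0.1081862194539881
((450.63922119140625, -416.2654113769531), (252.0906982421875, 174.20626831054688), 23.424123764038086)
yellow top 63 [ 0.4084 -0.3534  0.143 ]
wheel ring 305 [ 0.4542 -0.4334  0.1364]
crank 34 [ 0.4784 -0.483   0.1746]
 blob 115 [0.475 0.366 0.018] 0.03 ((477.3041076660156, 367.1965026855469), (86.17188262939453, 20.979249954223633), 3.0522501468658447)
 blob 112 [0.461 0.442 0.018] 0.03 ((462.4114074707031, 443.12274169921875), (23.302743911743164, 84.22378540039062), 72.769287109375)
side 976 0.11264809742550408
((454.84942626953125, -415.07763671875), (253.02920532226562, 179.5551300048828), 23.099515914916992)
yellow top 33 [ 0.4108 -0.3513  0.1469]
wheel ring 238 [ 0.4542 -0.4172  0.1384]
crank 42 [ 0.4787 -0.4711  0.171 ]
 blob 219 [0.482 0.372 0.02 ] 0.028 ((482.32476806640625, 370.30511474609375), (22.68808364868164, 84.3470230102539), 89.12904357910156)
 blob 240 [0.467 0.448 0.02 ] 0.028 ((468.2667236328125, 443.91412353515625), (23.48361587524414, 87.31198120117188), 72.54541778564453)
 blob 137 [0.551 0.475 0.011] 0.019 ((551.0223388671875, 475.8784484863281), (88.03632354736328, 19.011442184448242), 87.6556625366211)
```

play_rows --targets '[[[24,-30,10],[0,0,-4.9],85],[[24,-30,10],[0,0,-4.9],85],[[24,-30,10],[0,0,-4.9],85],[[24,-30,10],[0,0,-4.9],85],[[24,-30,10],[0,0,-4.9],85],[[24,-30,10],[0,0,-4.9],85],[[24,-30,10],[0,0,-4.9],85],[[24,-30,10],[0,0,-4.9],85],[[24,-30,10],[0,0,-4.9],85],[[24,-30,10],[0,0,-4.9],85]]' --force 40

```text
time_s: 0.98
eef_pos: [0.4439, 0.3419, 0.3317]
tool_rot: [0.55, 0.835, -0.0, -0.0]
force: [1.0, -0.0, 0.2]
finger_gap: 0.085
```

play_rows --targets '[[[3,-36,0],[0,0,0],85],[[3,-36,0],[0,0,0],85],[[3,-36,0],[0,0,0],85],[[3,-36,0],[0,0,0],85],[[3,-36,0],[0,0,0],85],[[3,-36,0],[0,0,0],85],[[3,-36,0],[0,0,0],85],[[3,-36,0],[0,0,0],85],[[3,-36,0],[0,0,0],85],[[3,-36,0],[0,0,0],85]]'

```text
time_s: 1.82
eef_pos: [0.4727, -0.0181, 0.3313]
tool_rot: [0.548, 0.836, 0.0, -0.0]
force: [1.3, 0.4, 0.9]
finger_gap: 0.0854
```

play_rows --targets '[[[-3,-31,0],[0,0,0],85],[[-3,-31,0],[0,0,0],85],[[-3,-31,0],[0,0,0],85],[[-3,-31,0],[0,0,0],85],[[-3,-31,0],[0,0,0],85],[[-3,-31,0],[0,0,0],85],[[-3,-31,0],[0,0,0],85],[[-3,-31,0],[0,0,0],85],[[0,0,0],[0,0,0],85],[[0,0,0],[0,0,0],85]]'

```text
time_s: 2.65
eef_pos: [0.4483, -0.266, 0.3312]
tool_rot: [0.55, 0.835, -0.0, -0.0]
force: [0.8, 1.1, -0.5]
finger_gap: 0.0853
```

```bash
cat >> h.py <<'E'
def wcloud(d,s):
    """fisheye; returns world points per pixel"""
    z=d["range_z"].astype(float);h,w=z.shape
    u,v=np.meshgrid(np.arange(w),np.arange(h))
    a=(u-d["cx"])/d["fx"];b=(v-d["cy"])/d["fy"];t=np.hypot(a,b)+1e-9
    k=np.tan(t)/t
    p=np.stack([a*k*z,b*k*z,z],-1)
    M=d["mount"];q=p@M[:3,:3].T+M[:3,3]
    P=q@R.from_quat(s["tool_rot"]).as_matrix().T+s["eef_pos"]
    P[(z==0)|(t>1.4)]=np.nan
    return P
def wplane(d,s,u,v,zz):
    u=np.asarray(u,float);v=np.asarray(v,float)
    a=(u-d["cx"])/d["fx"];b=(v-d["cy"])/d["fy"];t=np.hypot(a,b)+1e-9
    ray=np.stack([np.sin(t)*a/t,np.sin(t)*b/t,np.cos(t)],-1)
    M=d["mount"];Rw=R.from_quat(s["tool_rot"]).as_matrix()
    o=Rw@M[:3,3]+s["eef_pos"];D=ray@M[:3,:3].T@Rw.T
    return o+D*((zz-o[2])/D[...,2])[...,None]
def wproj(d,s,X):
    M=d["mount"];Rw=R.from_quat(s["tool_rot"]).as_matrix()
    c=((np.asarray(X)-s["eef_pos"])@Rw-M[:3,3])@M[:3,:3]
    t=np.arctan2(np.hypot(c[...,0],c[...,1]),c[...,2]);r=np.hypot(c[...,0],c[...,1])+1e-12
    return t*c[...,0]/r*d["fx"]+d["cx"],t*c[...,1]/r*d["fy"]+d["cy"]
def wsnap(name):
    from station import r,snapshot
    s=r.sense();d=snapshot("wrist")
    cv2.imwrite(f"pics/{name}.png",d["frame"][:,:,::-1]);np.savez(f"{name}.npz",s_rot=s["tool_rot"],s_pos=s["eef_pos"],**d)
    print(s["time_s"],s["eef_pos"].round(4),s["tool_rot"].round(3),"q",s["qpos"].round(3),s["force"].round(1),round(s["finger_gap"],4))
    return d,s
def load(name):
    d=dict(np.load(f"{name}.npz"));return d,dict(tool_rot=d["s_rot"],eef_pos=d["s_pos"])
E
python3 -c "
from h import *
wsnap('w1')"
```

```text
2.65 [ 0.4483 -0.266   0.3312] [ 0.55   0.835 -0.    -0.   ] q [-0.322  0.159  0.848  1.83  -0.127  1.209  0.97 ] [ 0.8  1.1 -0.5] 0.0853
```

View pics/w1.png

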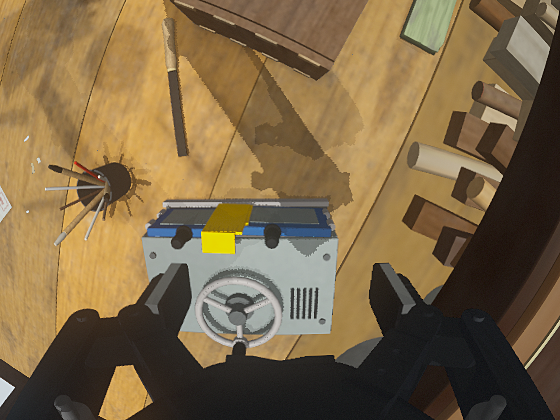

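Run:
```python
from h import *
d,s=load("w1")
cv2.imwrite("pics/w1c.png",cv2.resize(d["frame"][185:365,130:350,::-1],None,fx=3.5,fy=3.3,interpolation=cv2.INTER_CUBIC))
P=wcloud(d,s);z=P[...,2]
near=(P[...,0]>.3)&(P[...,0]<.62)&(P[...,1]<-.2)&(P[...,1]>-.62)
m=near&(z>.1055)&(z<.1145);q=P[m];print(m.sum(),np.median(q[:,2]),cv2.minAreaRect(q[:,:2].astype(np.float32)*1000))
f=d["frame"].astype(int)
ye=near&(f[...,0]>150)&(f[...,1]>140)&(f[...,2]<90)&(z>.13)
print("hood",ye.sum(),P[ye].mean(0),cv2.minAreaRect(P[ye][:,:2].astype(np.float32)*1000))
```

```text
13742 0.109871385520052 ((453.8402099609375, -416.3863220214844), (252.0587158203125, 174.47674560546875), 23.500139236450195)
hood 735 [ 0.41124609 -0.35299515  0.14828047] ((406.04339599609375, -317.41131591796875), (44.066104888916016, 108.28202819824219), 9.591086387634277)
```

View pics/w1c.png

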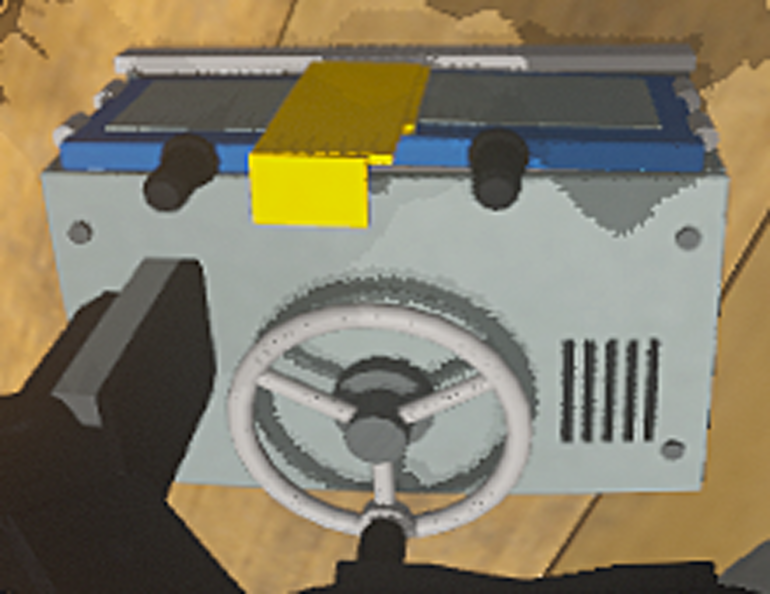

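Run:
```python
from h import *
d,s=load("w1")
def w(cx,cy,z):return wplane(d,s,130+cx/3.5,185+cy/3.3,z)
FL,FR,BR=w(43,172,.11),w(727,175,.11),w(700,490,.11)
print(FL,FR,BR,np.linalg.norm(FR-FL),np.linalg.norm(BR-FR))
yv=FR-FL;th=np.arctan2(yv[1],yv[0]);print("y angle",np.degrees(th))
y=np.array([np.cos(th),np.sin(th),0]);x=np.array([np.sin(th),-np.cos(th),0])
O=(FL+FR)/2+.075*x;O[2]=0;print("O",O)
def loc(p):return np.array([(p-O)@x,(p-O)@y,p[2]])*1000
for n,c in dict(pp=(165,192,.144),ap=(498,190,.144),hood=(309,190,.146),rim=(380,420,.138),hub=(375,440,.14),crank=(385,523,.188),hingeR=(690,95,.1),hingeL=(105,95,.1)).items():print(n,loc(w(*c)).round(1))
for n in("rimL","rimR","rimT","rimB"):pass
print("rim L,R,T,B",[loc(w(*c,.136)).round(1) for c in((230,418),(533,418),(375,304),(380,535))])
```

```text
[ 0.31555028 -0.4069081   0.11      ] [ 0.54326821 -0.30817018  0.11      ] [ 0.60274847 -0.44488915  0.11      ] 0.2482028061494735 0.14909720514641053
y angle 23.441432826758767
O [ 0.4592451  -0.42634918  0.        ]
pp [-82.6 -64.1 144. ]
ap [-84.4  45.1 144. ]
hood [-85. -15. 146.]
rim [ 14.8   1.1 138. ]
hub [ 23.   -1.1 140. ]
crank [ 23.8   7.5 188. ]
hingeR [-103.   111.1  100. ]
hingeL [-103.4  -98.7  100. ]
rim L,R,T,B [array([ 17.9, -55.6, 136. ]), array([ 14.6,  56.1, 136. ]), array([-35.7,   2.3, 136. ]), array([ 76.5,  -3.5, 136. ])]
```

play_rows --targets '[[[3.3,-11.2,-20],[0,0,0],36],[[3.3,-11.2,-20],[0,0,0],36],[[3.3,-11.2,-20],[0,0,0],36],[[3.3,-11.2,-20],[0,0,0],36],[[3.3,-11.2,-20],[0,0,0],36],[[3.3,-11.2,-20],[0,0,0],36],[[0,0,-15],[0,0,0],36],[[0,0,-10],[0,0,0],36],[[0,0,0],[0,0,0],36],[[0,0,0],[0,0,0],36]]'

```text
time_s: 3.53
eef_pos: [0.4694, -0.3301, 0.1863]
tool_rot: [0.548, 0.837, 0.0, -0.0]
force: [0.4, -0.0, 0.5]
finger_gap: 0.0359
```

Run:
```python
from h import *
wsnap('w2')
from station import snapshot
d=snapshot("side");cv2.imwrite("pics/s2.png",cv2.resize(d["frame"][100:220,220:380,::-1],None,fx=5,fy=5,interpolation=cv2.INTER_CUBIC))
```

```text
3.5333 [ 0.4694 -0.3301  0.1863] [ 0.548  0.837  0.    -0.   ] q [-0.074  0.447  0.763  1.885 -0.374  0.959  1.272] [ 0.4 -0.   0.5] 0.0359
```

View pics/w2.png

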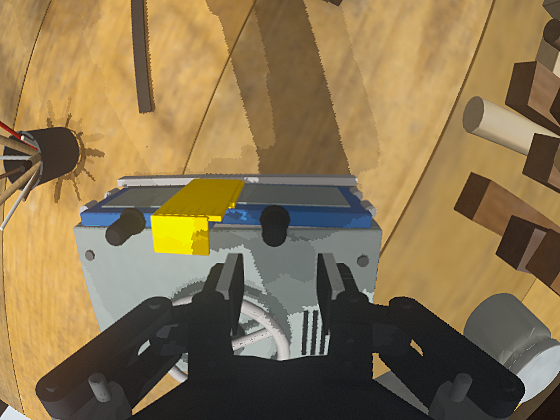

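View pics/s2.png

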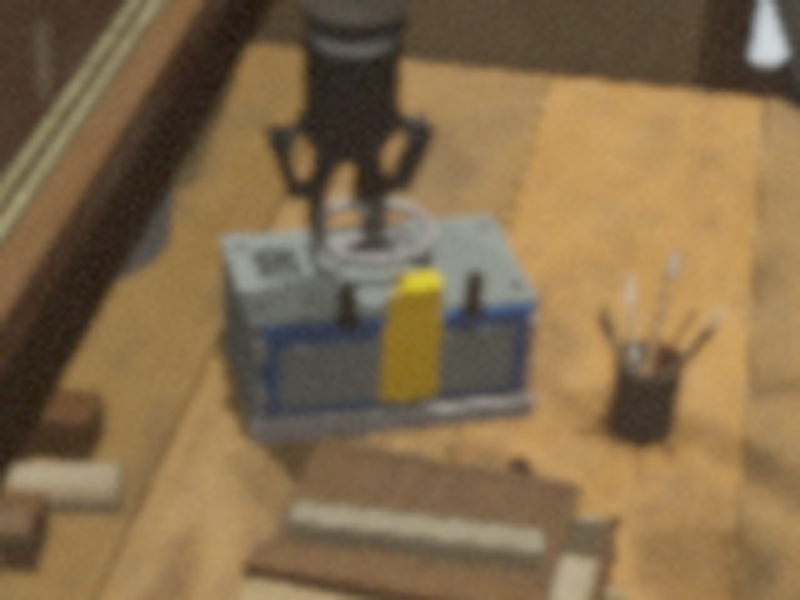

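Run:
```python
from h import *
d,s=load("w2")
print(wplane(d,s,[275,119],[238,238],.144)*1000)
print(wproj(d,s,[[.468,-.333,.144],[.468,-.333,.110],[.367,-.377,.144]]))
cv2.imwrite("pics/w2c.png",cv2.resize(d["frame"][170:300,70:390,::-1],None,fx=2.5,fy=2.5,interpolation=cv2.INTER_CUBIC))
```

```text
[[ 467.22620848 -332.28576956  144.        ]
 [ 371.55520016 -376.01998976  144.        ]]
(array([275.69638826, 276.28348607, 113.08905303]), array([239.44394998, 220.95759694, 236.53650773]))
```

View pics/w2c.png

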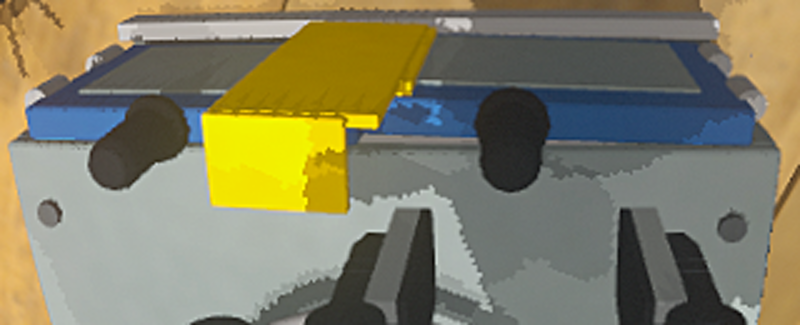

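play_rows --targets '[[[-1,-1,-12],[0,0,0],36],[[-1,-1,-12],[0,0,0],36],[[0,0,-12],[0,0,0],36],[[0,0,-12],[0,0,0],36],[[0,0,-12],[0,0,0],36],[[0,0,-9],[0,0,0],36],[[0,0,0],[0,0,0],36],[[0,0,0],[0,0,0],10],[[0,0,0],[0,0,0],10],[[0,0,0],[0,0,0],10]]' --force 30

```text
time_s: 4.47
eef_pos: [0.4669, -0.3338, 0.1175]
tool_rot: [0.549, 0.836, -0.0, 0.0]
force: [0.2, -0.5, -4.3]
finger_gap: 0.0146
```

play_rows --targets '[[[0,0,0],[0,0,0],10],[[0,0,0],[0,0,0],10],[[0,0,0],[0,0,0],10],[[0,0,0],[0,0,0],10],[[0,0,0],[0,0,0],10],[[0,0,0],[0,0,0],10],[[0,0,0],[0,0,0],10],[[0,0,0],[0,0,0],10],[[0,0,0],[0,0,0],10],[[0,0,0],[0,0,0],10]]'

```text
time_s: 5.3
eef_pos: [0.467, -0.3338, 0.1175]
tool_rot: [0.549, 0.836, -0.0, 0.0]
force: [-1.2, -0.6, 0.7]
finger_gap: 0.0149
```

Run:
```python
from h import *
wsnap('w3')
```

```text
5.3 [ 0.467  -0.3338  0.1175] [ 0.549  0.836 -0.     0.   ] q [-0.008  0.537  0.695  1.937 -0.459  0.831  1.345] [-1.2 -0.6  0.7] 0.0149
```

View pics/w3.png

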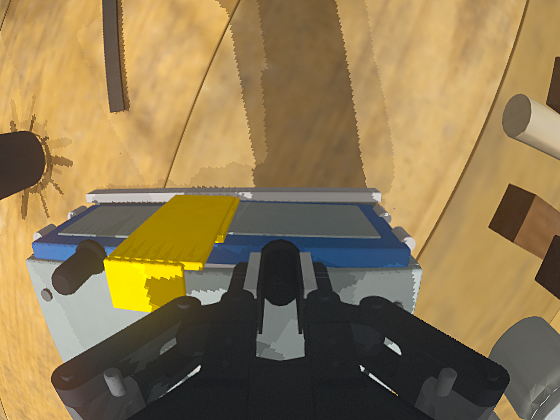

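play_rows --targets '[[[-4,12.1,0],[0,0,0],10],[[-1.9,12.6,0],[0,0,0],10],[[0.4,12.7,0],[0,0,0],10],[[2.5,12.5,0],[0,0,0],10],[[4.7,11.8,0],[0,0,0],10],[[6.7,10.8,0],[0,0,0],10],[[8.4,9.5,0],[0,0,0],10],[[10,7.9,0],[0,0,0],10],[[11.2,6.1,0],[0,0,0],10],[[12.1,4,0],[0,0,0],10]]'

```text
time_s: 6.18
eef_pos: [0.5152, -0.2301, 0.1166]
tool_rot: [0.548, 0.836, 0.001, -0.004]
force: [-7.8, 2.8, 1.3]
finger_gap: 0.0149
```

Run:
```python
from h import *
wsnap('w4')
```

```text
6.1833 [ 0.5152 -0.2301  0.1166] [ 0.548  0.836  0.001 -0.004] q [-0.214  0.527  0.698  1.955 -0.459  0.829  1.148] [-7.8  2.8  1.3] 0.0149
```

View pics/w4.png

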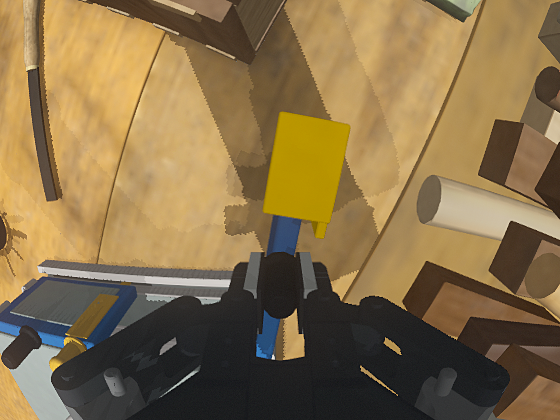

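play_rows --targets '[[[0,0,0],[0,0,0],34],[[0,0,0],[0,0,0],34],[[0,0,0],[0,0,0],34],[[0,0,15],[0,0,0],34],[[0,0,25],[0,0,0],34],[[0,0,25],[0,0,0],34],[[-13,-16,0],[0,0,0],34],[[-13,-16,0],[0,0,0],34],[[-13,-16,0],[0,0,0],34],[[-13,-16,0],[0,0,0],34]]'

```text
time_s: 7.07
eef_pos: [0.4642, -0.2988, 0.1828]
tool_rot: [0.549, 0.836, 0.0, 0.001]
force: [0.5, -0.8, 0.2]
finger_gap: 0.0338
```

play_rows --targets '[[[-13,-16,0],[0,0,0],34],[[-13,-16,0],[0,0,0],34],[[-13,-16,0],[0,0,0],34],[[-13,-16,0],[0,0,0],34],[[0,0,0],[0,0,0],34],[[0,0,0],[0,0,0],34],[[0,0,0],[0,0,0],34],[[0,0,0],[0,0,0],34],[[0,0,0],[0,0,0],34],[[0,0,0],[0,0,0],34]]'

```text
time_s: 7.9
eef_pos: [0.4137, -0.3609, 0.1822]
tool_rot: [0.548, 0.837, 0.0, -0.0]
force: [-0.7, -0.0, -0.1]
finger_gap: 0.0339
```

Run:
```python
from h import *
d,s=wsnap('w5')
cv2.imwrite("pics/w5.png",cv2.resize(d["frame"][150:330,60:560,::-1],None,fx=1.6,fy=1.6,interpolation=cv2.INTER_CUBIC))
print(wproj(d,s,[[.410,-.358,.136],[.367,-.377,.144]]))
```

```text
7.9 [ 0.4137 -0.3609  0.1822] [ 0.548  0.837  0.    -0.   ] q [-0.011  0.413  0.791  1.947 -0.365  0.929  1.373] [-0.7 -0.  -0.1] 0.0339
(array([276.01748293, 198.92928295]), array([227.7682726 , 232.37175185]))
```

View pics/w5.png

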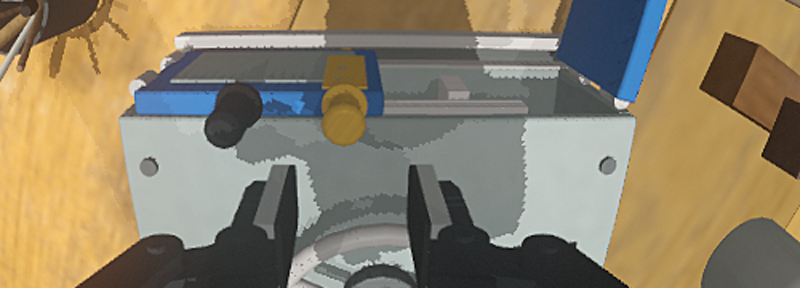

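play_rows --targets '[[[-4,2.5,-12],[0,0,0],34],[[0,0,-14],[0,0,0],34],[[0,0,-14],[0,0,0],34],[[0,0,-14],[0,0,0],34],[[0,0,-13],[0,0,0],34],[[0,0,0],[0,0,0],34],[[0,0,0],[0,0,0],10],[[0,0,0],[0,0,0],10],[[0,0,0],[0,0,0],10],[[0,0,0],[0,0,0],10]]' --force 40

```text
time_s: 8.78
eef_pos: [0.4093, -0.3592, 0.1158]
tool_rot: [0.548, 0.836, -0.0, 0.0]
force: [-0.2, 0.1, -2.2]
finger_gap: 0.014
```

play_rows --targets '[[[0,0,0],[0,0,0],10],[[0,0,0],[0,0,0],10],[[0,0,3],[0,0,0],10],[[0,0,4],[0,0,0],10],[[0,0,4],[0,0,0],10],[[0,0,4],[0,0,0],10],[[0,0,4],[0,0,0],10],[[0,0,3],[0,0,0],10],[[0,0,0],[0,0,0],10],[[0,0,0],[0,0,0],10]]'

```text
time_s: 9.62
eef_pos: [0.4092, -0.3591, 0.1377]
tool_rot: [0.548, 0.836, 0.0, 0.0]
force: [-1.4, 1.1, 1.0]
finger_gap: 0.0142
```

Run:
```python
from h import *
d,s=wsnap('w6')
```

```text
9.6167 [ 0.4092 -0.3591  0.1377] [0.548 0.836 0.    0.   ] q [ 0.031  0.467  0.746  1.994 -0.424  0.839  1.423] [-1.4  1.1  1. ] 0.0142
```

View pics/w6.png

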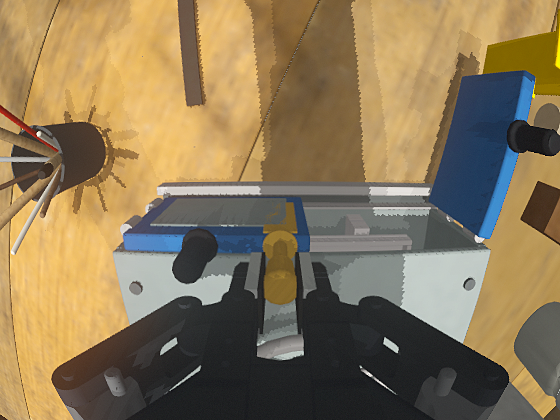

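play_rows --targets '[[[0,0,0],[0,0,0],34],[[0,0,0],[0,0,0],34],[[0,0,0],[0,0,0],34],[[0,0,20],[0,0,0],34],[[0,0,25],[0,0,0],34],[[0,0,10],[0,0,-7],34],[[-8,-3.5,0],[0,0,-7],34],[[-8,-3.5,0],[0,0,-7],34],[[-8,-3.5,0],[0,0,-7],34],[[-8,-3.5,0],[0,0,-7],34]]'

```text
time_s: 10.5
eef_pos: [0.377, -0.3732, 0.1926]
tool_rot: [0.776, 0.63, 0.0, 0.0]
force: [0.7, 0.1, -0.1]
finger_gap: 0.034
```

play_rows --targets '[[[-8,-3.5,0],[0,0,-7],34],[[0,0,0],[0,0,-7],34],[[0,0,0],[0,0,-7],34],[[0,0,0],[0,0,-7],34],[[0,0,0],[0,0,-7],34],[[0,0,0],[0,0,-7],34],[[0,0,0],[0,0,-7],34],[[0,0,0],[0,0,-6],34],[[0,0,0],[0,0,0],34],[[0,0,0],[0,0,0],34]]'

```text
time_s: 11.33
eef_pos: [0.3692, -0.3766, 0.1922]
tool_rot: [0.979, 0.205, -0.0, 0.0]
force: [0.1, -0.4, 0.8]
finger_gap: 0.034
```

Run:
```python
from h import *
d,s=wsnap('w7')
print(wproj(d,s,[[.4095,-.359,.158],[.3675,-.377,.144],[.3675,-.377,.110]]))
```

```text
11.3333 [ 0.3692 -0.3766  0.1922] [ 0.979  0.205 -0.     0.   ] q [-0.218  0.568  1.238  1.998 -0.631  1.036  0.162] [ 0.1 -0.4  0.8] 0.034
(array([279.85002959, 279.26965648, 279.32853307]), array([167.9215892 , 235.39201687, 217.78116638]))
```

View pics/w7.png

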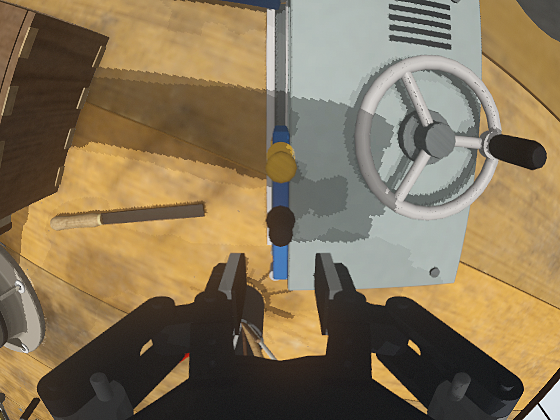

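Run:
```python
from h import *
for n in("top0","side0"):
    d=dict(np.load(n+".npz"));P=cloud(d);x,y,z=P[...,0],P[...,1],P[...,2]
    m=(x>.1)&(x<.34)&(y<-.3)&(y>-.55)&(z>.02)&~((x+.4*y)>.155)
    q=P[m];print(n,q.min(0),q.max(0),q.mean(0))
    for a in(.04,.08,.12,.15):print(a,q[q[:,2]>a].shape, q[q[:,2]>a].min(0),q[q[:,2]>a].max(0))
```

```text
top0 [ 0.15846285 -0.47490179  0.02049685] [ 0.3385431  -0.34549379  0.14152536] [ 0.22655686 -0.40209978  0.07526065]
0.04 (292, 3) [ 0.15846285 -0.46817525  0.04050069] [ 0.33698458 -0.34549379  0.14152536]
0.08 (146, 3) [ 0.15846285 -0.46817525  0.08049681] [ 0.33698458 -0.34549379  0.14152536]
0.12 (20, 3) [ 0.15846285 -0.45575871  0.12080086] [ 0.24916559 -0.34549379  0.14152536]Traceback (most recent call last):
  File "<stdin>", line 6, in <module>
    return umr_minimum(a, axis, None, out, keepdims, initial, where)
ValueError: zero-size array to reduction operation minimum which has no identity
```

play_rows --targets '[[[-1.5,0,-15],[0,0,0],34],[[0,0,-15],[0,0,0],34],[[0,0,-15],[0,0,0],34],[[0,0,-15],[0,0,0],34],[[0,0,-15],[0,0,0],34],[[0,0,0],[0,0,0],34],[[0,0,0],[0,0,0],10],[[0,0,0],[0,0,0],10],[[0,0,0],[0,0,0],10],[[0,0,0],[0,0,0],10]]'

```text
time_s: 12.22
eef_pos: [0.3677, -0.377, 0.1181]
tool_rot: [0.979, 0.204, 0.0, 0.001]
force: [-1.0, -1.3, 1.3]
finger_gap: 0.0151
```

play_rows --targets '[[[-2.9,5.8,0],[0,0,7],10],[[-3.6,5.4,0],[0,0,7],10],[[-4.2,4.9,0],[0,0,7],10],[[-4.8,4.3,0],[0,0,7],10],[[-5.3,3.7,0],[0,0,7],10],[[-5.7,3.1,0],[0,0,7],10],[[-6.1,2.3,0],[0,0,7],10],[[-6.3,1.6,0],[0,0,7],10],[[-6.4,0.8,0],[0,0,7],10],[[-6.4,0,0],[0,0,7],10]]'

```text
time_s: 13.05
eef_pos: [0.3149, -0.3445, 0.118]
tool_rot: [0.684, 0.73, 0.0, -0.0]
force: [-3.6, 1.4, 3.7]
finger_gap: 0.0144
```

Run:
```python
from h import *
d,s=wsnap('w8')
```

```text
13.05 [ 0.3149 -0.3445  0.118 ] [ 0.684  0.73   0.    -0.   ] q [ 0.024  0.394  0.829  2.183 -0.438  0.734  1.214] [-3.6  1.4  3.7] 0.0144
```

View pics/w8.png

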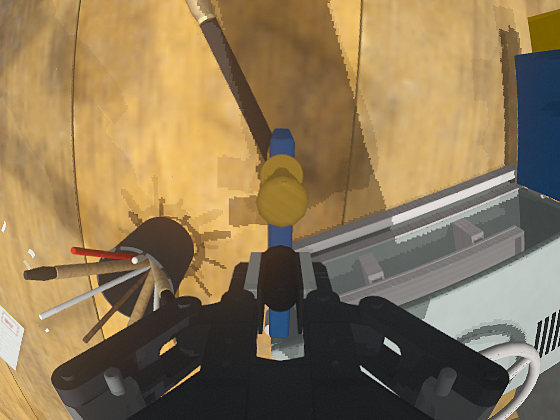

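Run:
```python
from h import *
d,s=load("w8");P=wcloud(d,s)
for u,v in[(180,308),(240,300),(215,295),(100,360),(165,330),(165,262),(130,262),(30,272),(150,270),(140,290),(110,320),(210,305)]:print(u,v,P[v,u].round(3))
x,y,z=P[...,0],P[...,1],P[...,2]
v,u=np.mgrid[:420,:560]
m=(u<205)&(z>.1)&(z<.3)&(v>200)
for lo in np.arange(.1,.3,.01):
    k=m&(z>=lo)&(z<lo+.01)
    if k.sum():print(round(lo,2),k.sum(),u[k].min(),u[k].max(),v[k].min(),v[k].max(),P[k].min(0).round(3),P[k].max(0).round(3))
```

```text
180 308 [ 0.28  -0.334  0.172]
240 300 [ 0.3   -0.334  0.164]
215 295 [ 0.259 -0.441 -0.   ]
100 360 [ 0.263 -0.336  0.201]
165 330 [ 0.278 -0.335  0.183]
165 262 [ 0.236 -0.375  0.065]
130 262 [ 0.202 -0.384  0.053]
30 272 [ 0.17  -0.358  0.13 ]
150 270 [ 0.213 -0.397  0.039]
140 290 [ 0.2   -0.419  0.039]
110 320 [ 0.136 -0.492  0.   ]
210 305 [ 0.289 -0.339  0.161]
0.1 525 56 173 248 342 [ 0.166 -0.425  0.1  ] [ 0.255 -0.348  0.11 ]
0.11 517 41 176 247 343 [ 0.162 -0.423  0.11 ] [ 0.258 -0.343  0.12 ]
0.12 293 28 167 247 319 [ 0.159 -0.398  0.12 ] [ 0.256 -0.342  0.13 ]
0.13 78 23 33 270 279 [ 0.164 -0.363  0.13 ] [ 0.172 -0.356  0.134]
0.16 365 161 204 295 347 [ 0.273 -0.355  0.161] [ 0.288 -0.333  0.17 ]
0.17 2370 138 204 302 373 [ 0.267 -0.359  0.17 ] [ 0.289 -0.333  0.18 ]
0.18 1772 109 187 320 392 [ 0.261 -0.36   0.18 ] [ 0.283 -0.334  0.19 ]
0.19 2394 79 204 336 406 [ 0.254 -0.36   0.19 ] [ 0.295 -0.328  0.2  ]
0.2 3118 53 204 353 415 [ 0.25  -0.351  0.2  ] [ 0.297 -0.327  0.21 ]
0.21 3404 51 204 369 419 [ 0.251 -0.352  0.21 ] [ 0.298 -0.325  0.22 ]
0.22 104 186 204 409 419 [ 0.295 -0.328  0.22 ] [ 0.299 -0.324  0.223]
```

play_rows --targets '[[[-6.5,-0.8,0],[0,0,0],10],[[-6.2,-1.5,0],[0,0,0],10],[[-6.1,-2.3,0],[0,0,0],10],[[0,0,0],[0,0,0],10],[[0,0,0],[0,0,0],26],[[0,0,0],[0,0,0],26],[[0,0,0],[0,0,0],26],[[0,0,15],[0,0,0],26],[[0,0,25],[0,0,0],26],[[0,0,25],[0,0,0],26]]'

```text
time_s: 13.93
eef_pos: [0.2963, -0.3492, 0.1826]
tool_rot: [0.686, 0.728, -0.001, -0.001]
force: [-0.2, 0.7, -0.1]
finger_gap: 0.0259
```

play_rows --targets '[[[0,0,25],[0,0,0],40],[[0,0,25],[0,0,0],40],[[0,0,25],[0,0,0],40],[[15,0,0],[0,0,0],40],[[25,-10,0],[0,0,0],40],[[25,-10,0],[0,0,0],40],[[20,-5,0],[0,0,0],40],[[0,0,0],[0,0,0],40],[[0,0,0],[0,0,0],40],[[0,0,0],[0,0,0],40]]'

```text
time_s: 14.77
eef_pos: [0.3811, -0.3743, 0.257]
tool_rot: [0.686, 0.728, -0.0, -0.0]
force: [-0.2, -0.6, 0.9]
finger_gap: 0.0397
```

Run:
```python
from h import *
d,s=wsnap('w9')
```

```text
14.7667 [ 0.3811 -0.3743  0.257 ] [ 0.686  0.728 -0.    -0.   ] q [-0.119  0.317  0.972  1.906 -0.296  1.073  1.033] [-0.2 -0.6  0.9] 0.0397
```

View pics/w9.png

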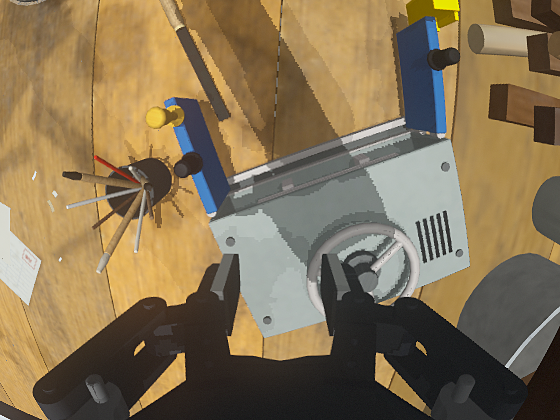

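Run:
```python
from h import *
d,s=load("w7")
cv2.imwrite("pics/w7c.png",cv2.resize(d["frame"][40:230,340:560,::-1],None,fx=3.5,fy=3.1,interpolation=cv2.INTER_CUBIC))
O=np.array([.4592,-.4263,0]);th=np.radians(23.4);y=np.array([np.cos(th),np.sin(th),0]);x=np.array([np.sin(th),-np.cos(th),0])
P=wcloud(d,s);z=P[...,2]
u,v=np.meshgrid(np.arange(560),np.arange(420))
m=(u>440)&(z>.15)&(z<.2)&(v>100)&(v<200);print(m.sum(),P[m].mean(0),P[m].min(0),P[m].max(0))
k=m&(z>.183);print("top",k.sum(),P[k].mean(0))
m=(u>340)&(v<225)&(z>.131)&(z<.141);q=P[m][:,:2].astype(np.float32);print(m.sum(),cv2.minEnclosingCircle(q),cv2.fitEllipse(cv2.convexHull(q)))
for n in("top0","side0"):
    dd=dict(np.load(n+".npz"));Q=cloud(dd);zz=Q[...,2]
    k=(zz>.15)&(zz<.2)&(Q[...,0]>.44)&(Q[...,0]<.55)&(Q[...,1]<-.4)&(Q[...,1]>-.55);print(n,Q[k].mean(0),Q[k][Q[k][:,2]>.18].mean(0))
for p in([530,153],[533,152]):
    w=wplane(d,s,*p,.188);print(w,((w-O)@x,(w-O)@y))
w=wplane(d,s,495,145,.141);print(w,((w-O)@x,(w-O)@y))
```

```text
1349 [ 0.48398217 -0.48473755  0.17422013] [ 0.47638129 -0.49627403  0.15000285] [ 0.49417003 -0.47991962  0.1897787 ]
top 463 [ 0.48478144 -0.48731134  0.18662256]
8163 ((0.4668446183204651, -0.44607606530189514), 0.0568847581744194) ((0.46672719717025757, -0.4461027681827545), (0.11259067803621292, 0.11297804862260818), 95.13092803955078)
top0 [ 0.48042205 -0.48708121  0.17528168] [ 0.48156188 -0.48882163  0.18454599]
side0 [ 0.48526593 -0.48429863  0.17309481] [ 0.48627499 -0.48550031  0.18724205]
[ 0.48338342 -0.48088209  0.188     ] (np.float64(0.05969735745172643), np.float64(0.0005172828013815619))
[ 0.48509125 -0.48285074  0.188     ] (np.float64(0.062182362219538594), np.float64(0.0013028068738664797))
[ 0.48554383 -0.48917969  0.141     ] (np.float64(0.06817052496793186), np.float64(-0.0007953648481621916))
```

View pics/w7c.png

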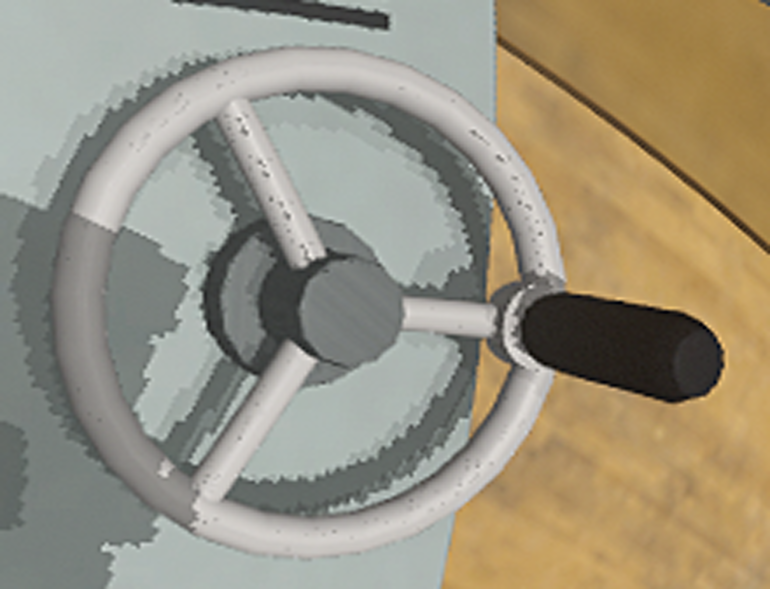

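play_rows --targets '[[[13,-14.4,0],[0,0,0],44],[[13,-14.4,0],[0,0,0],44],[[13,-14.4,0],[0,0,0],44],[[13,-14.4,0],[0,0,0],44],[[13,-14.4,0],[0,0,0],44],[[13,-14.4,0],[0,0,0],44],[[13,-14.4,0],[0,0,0],44],[[13.4,-14.1,0],[0,0,0],44],[[0,0,-20],[0,0,0],44],[[0,0,-20],[0,0,0],44]]'

```text
time_s: 15.65
eef_pos: [0.4865, -0.4907, 0.2182]
tool_rot: [0.686, 0.728, -0.0, 0.002]
force: [-0.6, -1.2, 0.1]
finger_gap: 0.0441
```

Run:
```python
from h import *
d,s=wsnap('w10')
print(wproj(d,s,[[.4855,-.4892,.188],[.4855,-.4892,.141]]))
```

```text
15.65 [ 0.4865 -0.4907  0.2182] [ 0.686  0.728 -0.     0.002] q [ 0.169  0.642  0.831  1.568 -0.505  1.155  1.167] [-0.6 -1.2  0.1] 0.0441
(array([277.98997426, 278.24066883]), array([241.73349881, 215.46001493]))
```

View pics/w10.png

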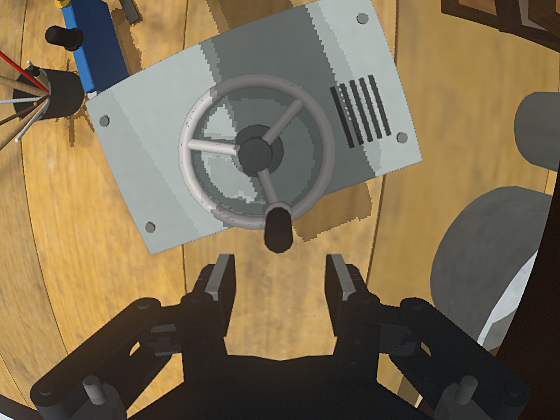

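play_rows --targets '[[[-1,1.5,-14],[0,0,0],44],[[0,0,-14],[0,0,0],44],[[0,0,-14],[0,0,0],44],[[0,0,-14],[0,0,0],44],[[0,0,-12],[0,0,0],44],[[0,0,0],[0,0,0],12],[[0,0,0],[0,0,0],12],[[0,0,0],[0,0,0],12],[[0,0,0],[0,0,0],12],[[0,0,0],[0,0,0],12]]' --force 40

```text
time_s: 16.53
eef_pos: [0.4853, -0.4875, 0.1492]
tool_rot: [0.685, 0.728, -0.0, -0.0]
force: [-0.9, -1.4, -6.6]
finger_gap: 0.0171
```

Run:
```python
from h import *
d,s=wsnap('w11')
```

```text
16.5333 [ 0.4853 -0.4875  0.1492] [ 0.685  0.728 -0.    -0.   ] q [ 0.193  0.704  0.783  1.632 -0.557  1.043  1.206] [-0.9 -1.4 -6.6] 0.0171
```

View pics/w11.png

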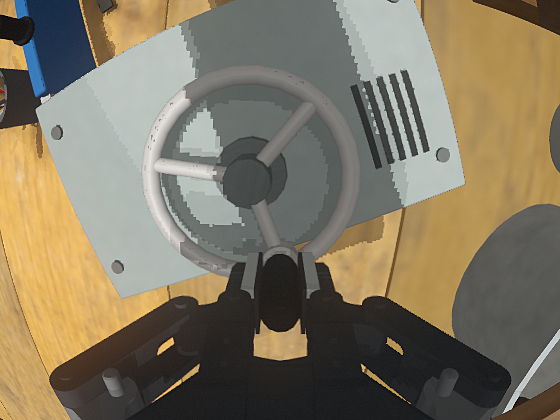

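play_rows --targets '[[[-11.8,-3.4,0],[0,0,0],12],[[-12.3,-0.2,0],[0,0,0],12],[[-11.9,3,0],[0,0,0],12],[[-10.7,6,0],[0,0,0],12],[[-8.8,8.5,0],[0,0,0],12],[[-6.3,10.5,0],[0,0,0],12],[[-3.4,11.8,0],[0,0,0],12],[[-0.2,12.3,0],[0,0,0],12],[[3,11.9,0],[0,0,0],12],[[6,10.7,0],[0,0,0],12]]'

```text
time_s: 17.42
eef_pos: [0.4288, -0.4162, 0.1492]
tool_rot: [0.686, 0.728, -0.0, 0.001]
force: [4.0, -6.8, -15.4]
finger_gap: 0.017
```

Run:
```python
from h import *
d,s=wsnap('w12')
W=np.array([466.8,-446.1]);p=s["eef_pos"][:2]*1000-W;print(p,np.hypot(*p),np.degrees(np.arctan2(p[1],p[0])))
```

```text
17.4167 [ 0.4288 -0.4162  0.1492] [ 0.686  0.728 -0.     0.001] q [ 0.07   0.568  0.827  1.864 -0.514  0.936  1.194] [  4.   -6.8 -15.4] 0.017
[-38.02680941  29.88712618] 48.366088787703035 141.83446561637075
```

View pics/w12.png

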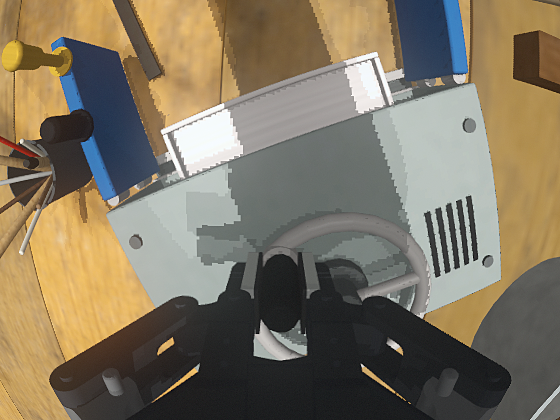

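play_rows --targets '[[[8.5,8.8,0],[0,0,0],12],[[10.5,6.3,0],[0,0,0],12],[[11.8,3.4,0],[0,0,0],12],[[12.3,0.2,0],[0,0,0],12],[[11.9,-3,0],[0,0,0],12],[[10.7,-6,0],[0,0,0],12],[[8.8,-8.5,0],[0,0,0],12],[[6.3,-10.5,0],[0,0,0],12],[[3.4,-11.8,0],[0,0,0],12],[[0.2,-12.3,0],[0,0,0],12]]'

```text
time_s: 18.3
eef_pos: [0.5136, -0.4494, 0.1491]
tool_rot: [0.685, 0.729, 0.0, -0.002]
force: [-6.9, 3.8, -1.7]
finger_gap: 0.0171
```

Run:
```python
from h import *
d,s=wsnap('w13')
W=np.array([466.8,-446.1]);p=s["eef_pos"][:2]*1000-W;print(p,np.hypot(*p),np.degrees(np.arctan2(p[1],p[0])))
```

```text
18.3 [ 0.5136 -0.4494  0.1491] [ 0.685  0.729  0.    -0.002] q [ 0.118  0.699  0.787  1.643 -0.556  1.041  1.141] [-6.9  3.8 -1.7] 0.0171
[46.83972851 -3.3472397 ] 46.95917568401072 -4.087496834322285
```

View pics/w13.png

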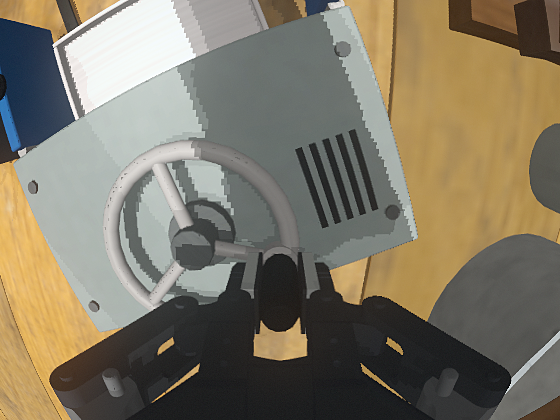

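play_rows --targets '[[[-3,-11.9,0],[0,0,0],12],[[-6,-10.7,0],[0,0,0],12],[[-8.5,-8.8,0],[0,0,0],12],[[-10.5,-6.3,0],[0,0,0],12],[[-11.8,-3.4,0],[0,0,0],12],[[-12.3,-0.2,0],[0,0,0],12],[[-11.9,3,0],[0,0,0],12],[[-10.7,6,0],[0,0,0],12],[[-8.8,8.5,0],[0,0,0],12],[[-6.3,10.5,0],[0,0,0],12]]'

```text
time_s: 19.18
eef_pos: [0.4232, -0.4629, 0.1492]
tool_rot: [0.686, 0.728, 0.0, 0.001]
force: [6.0, 0.3, -10.7]
finger_gap: 0.017
```

play_rows --targets '[[[-1,4,0],[0,0,0],12],[[0,0,0],[0,0,0],12],[[0,0,0],[0,0,0],12],[[0,0,0],[0,0,0],12],[[0,0,0],[0,0,0],12],[[0,0,0],[0,0,0],12],[[0,0,0],[0,0,0],12],[[0,0,0],[0,0,0],12],[[0,0,0],[0,0,0],12],[[0,0,0],[0,0,0],12]]'

```text
time_s: 20.02
eef_pos: [0.4233, -0.4627, 0.1493]
tool_rot: [0.686, 0.728, -0.002, 0.004]
force: [8.2, -13.2, -21.7]
finger_gap: 0.0168
```

Run:
```python
from h import *
d,s=wsnap('w14')
W=np.array([466.8,-446.1]);p=s["eef_pos"][:2]*1000-W;print(p,np.hypot(*p),np.degrees(np.arctan2(p[1],p[0])))
```

```text
20.0167 [ 0.4233 -0.4627  0.1493] [ 0.686  0.728 -0.002  0.004] q [ 0.161  0.609  0.81   1.797 -0.527  0.958  1.252] [  8.2 -13.2 -21.7] 0.0168
[-43.49886739 -16.64779864] 46.575751884494366 -159.05725298910068
```

View pics/w14.png

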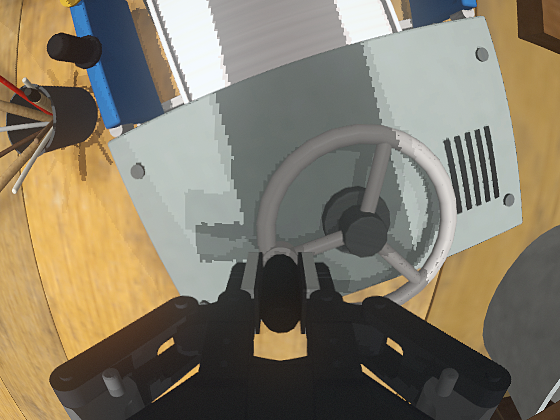

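play_rows --targets '[[[0,0,0],[0,0,0],44],[[0,0,0],[0,0,0],44],[[0,0,0],[0,0,0],44],[[0,0,20],[0,0,0],44],[[0,0,27],[0,0,0],44],[[0,0,27],[0,0,0],44],[[0,0,27],[0,0,0],44],[[0,30,0],[0,0,-7],44],[[0,30,0],[0,0,-7],44],[[0,30,0],[0,0,-7],44]]'

```text
time_s: 20.9
eef_pos: [0.422, -0.3693, 0.2514]
tool_rot: [0.809, 0.588, 0.001, 0.001]
force: [0.7, 1.1, -0.2]
finger_gap: 0.0437
```

play_rows --targets '[[[1.5,34,0],[0,0,-7],85],[[1.5,34,0],[0,0,-7],85],[[1.5,34,0],[0,0,-7],85],[[1.5,34,0],[0,0,-7],85],[[1.5,34,0],[0,0,-7],85],[[1.5,34,0],[0,0,-7],85],[[1.5,34,0],[0,0,-7],85],[[1.5,34,0],[0,0,-7],85],[[1.5,34,0],[0,0,-7],85],[[1.5,34,0],[0,0,-7],85]]'

```text
time_s: 21.73
eef_pos: [0.4363, -0.0739, 0.251]
tool_rot: [0.995, 0.101, 0.0, -0.001]
force: [-0.3, 0.1, 0.9]
finger_gap: 0.0848
```

Run:
```python
from h import *
d,s=wsnap('w15')
from station import snapshot
t=snapshot("top");np.savez("t15.npz",**t);cv2.imwrite("pics/t15.png",cv2.resize(t["frame"][150:290,120:460,::-1],None,fx=2.3,fy=2.3,interpolation=cv2.INTER_CUBIC))
```

```text
21.7333 [ 0.4363 -0.0739  0.251 ] [ 0.995  0.101  0.    -0.001] q [-1.24   0.181  1.449  2.11  -0.212  1.019 -1.05 ] [-0.3  0.1  0.9] 0.0848
```

View pics/t15.png

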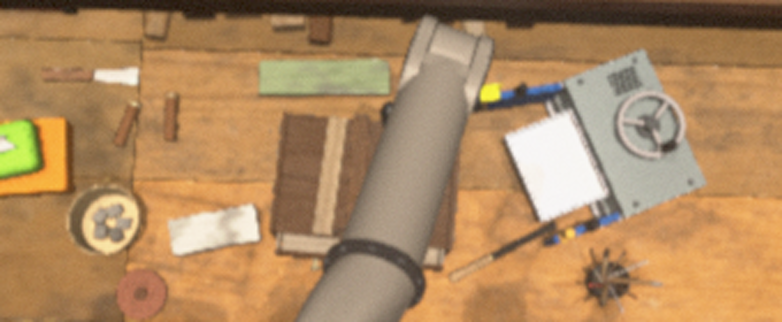

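View pics/w15.png

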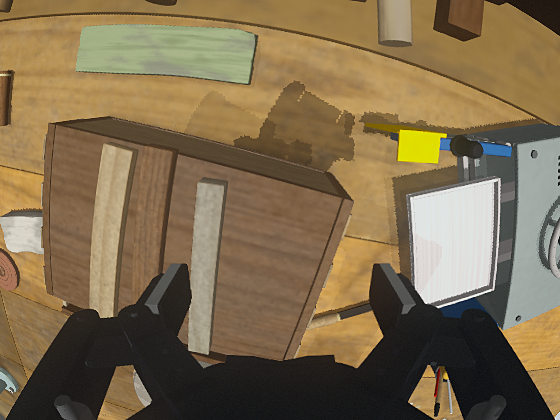

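play_rows --targets '[[[0,10,0],[0,0,7],85],[[0,15,0],[0,0,7],85],[[0,20,0],[0,0,7],85],[[0,20,0],[0,0,7],85],[[0,20,0],[0,0,7],85],[[0,20,0],[0,0,7],85],[[0,20,0],[0,0,7],85],[[0,20,0],[0,0,7],85],[[0,20,0],[0,0,7],85],[[0,20,0],[0,0,7],85]]'

```text
time_s: 22.67
eef_pos: [0.4368, 0.1103, 0.2511]
tool_rot: [0.754, 0.657, 0.0, -0.0]
force: [-0.3, -0.8, 1.0]
finger_gap: 0.0852
```

Run:
```python
from station import r
s=r.sense();print(s["qpos"].round(3),s["eef_pos"].round(4),s["tool_rot"].round(3))
```

```text
[-1.447  0.104  1.167  2.092 -0.114  1.011 -0.357] [0.4368 0.1103 0.2511] [ 0.754  0.657  0.    -0.   ]
```

play_rows --targets '[[[0,20,0],[0,0,7],85],[[0,20,0],[0,0,7],85],[[0,20,0],[0,0,7],85],[[0,20,0],[0,0,7],85],[[0,20,0],[0,0,7],85],[[0,20,0],[0,0,7],85],[[0,20,0],[0,0,7],85],[[0,20,0],[0,0,7],85],[[0,20,0],[0,0,7],85],[[0,20,0],[0,0,7],85]]'

```text
time_s: 23.5
eef_pos: [0.4374, 0.3102, 0.2512]
tool_rot: [0.24, 0.971, 0.0, 0.0]
force: [0.8, 0.3, -0.1]
finger_gap: 0.085
```

play_rows --targets '[[[0,20,0],[0,0,7],85],[[0,20,0],[0,0,7],85],[[0,20,0],[0,0,7],85],[[0,20,0],[0,0,7],85],[[-8,10,0],[0,0,0],85],[[-8,0,0],[0,0,0],85],[[0,0,0],[0,0,0],85],[[0,0,0],[0,0,0],85],[[0,0,0],[0,0,0],85],[[0,0,0],[0,0,0],85]]'

```text
time_s: 24.33
eef_pos: [0.4211, 0.3993, 0.2512]
tool_rot: [0.002, 1.0, 0.0, 0.0]
force: [0.6, 0.4, 0.6]
finger_gap: 0.085
```

Run:
```python
from h import *
d,s=wsnap('w16')
P=wcloud(d,s);x,y,z=P[...,0],P[...,1],P[...,2]
rr=(x>.4)&(x<.56)&(y<.56)&(y>.28)&(z>.006)&(z<.04)
nn,l,st,ce=cv2.connectedComponentsWithStats(rr.astype(np.uint8))
for i in range(1,nn):
    if st[i,4]>150:
        q=P[l==i];print(" blob",st[i,4],ce[i].round(),q.mean(0).round(4),q[:,2].max().round(3),cv2.minAreaRect(q[:,:2].astype(np.float32)*1000))
```

```text
24.3333 [0.4211 0.3993 0.2512] [0.002 1.    0.    0.   ] q [-1.366  0.344  0.639  1.799 -0.231  1.073  0.923] [0.6 0.4 0.6] 0.085
 blob 368 [393. 182.] [0.4297 0.5372 0.0219] 0.04 ((431.1582336425781, 536.9864501953125), (62.44232940673828, 2.9510629177093506), 5.954254627227783)
 blob 1218 [316. 209.] [0.4641 0.4433 0.0191] 0.023 ((466.3310546875, 444.0559387207031), (22.360271453857422, 84.58586883544922), 73.30928802490234)
 blob 1149 [255. 220.] [0.4776 0.3688 0.0192] 0.024 ((480.92181396484375, 368.1119079589844), (85.54999542236328, 21.846527099609375), 1.666446566581726)
 blob 942 [345. 267.] [0.5493 0.4869 0.0088] 0.016 ((549.6197509765625, 496.5320739746094), (126.6164779663086, 21.74915313720703), 89.36624145507812)
```

View pics/w16.png

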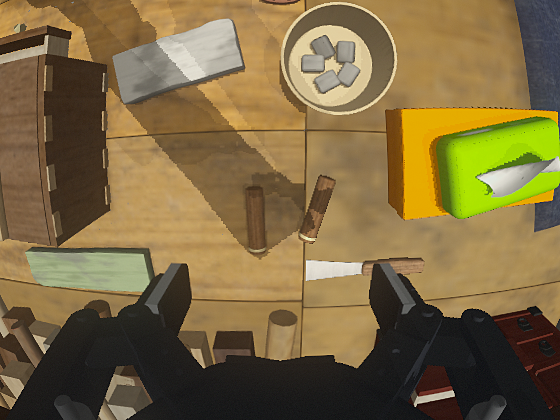

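play_rows --targets '[[[8.5,-4.5,-28],[0,0,2],50],[[8.5,-4.5,-28],[0,0,0],50],[[8.5,-4.5,-28],[0,0,0],50],[[8.5,-4.5,-28],[0,0,0],50],[[8.5,-4.5,-28],[0,0,0],50],[[8.5,-4.5,-28],[0,0,0],50],[[8.4,-4.2,-28],[0,0,0],50],[[0,0,0],[0,0,0],50],[[0,0,0],[0,0,0],50],[[0,0,0],[0,0,0],50]]'

```text
time_s: 25.22
eef_pos: [0.4805, 0.3698, 0.0562]
tool_rot: [-0.016, 1.0, 0.001, 0.001]
force: [-0.2, -0.4, 0.5]
finger_gap: 0.05
```

Run:
```python
from h import *
d,s=wsnap('w17')
from station import snapshot
for n in("top","side"):
    t=snapshot(n);np.savez(n+"17.npz",**t);cv2.imwrite(f"pics/{n}17.png",t["frame"][:,:,::-1])
```

```text
25.2167 [0.4805 0.3698 0.0562] [-0.016  1.     0.001  0.001] q [-1.121  0.63   0.494  1.883 -0.43   0.733  1.22 ] [-0.2 -0.4  0.5] 0.05
```

View pics/w17.png

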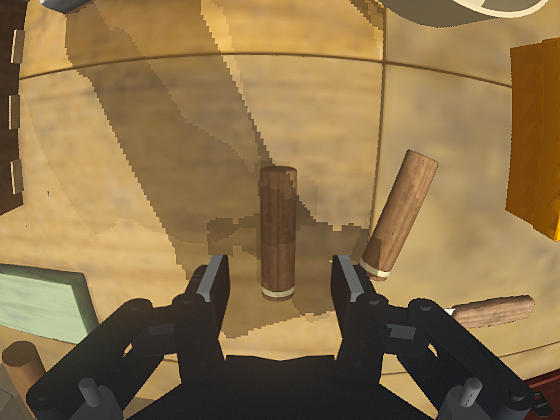

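View pics/top17.png

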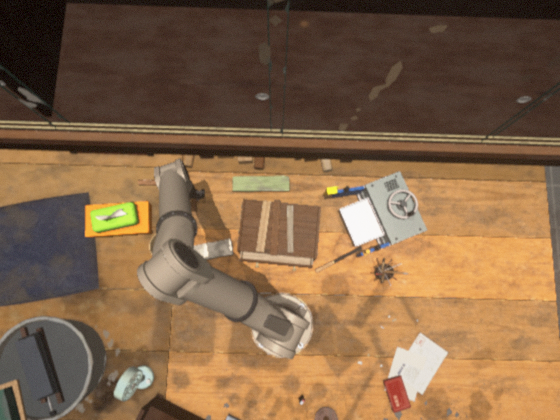

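View pics/side17.png

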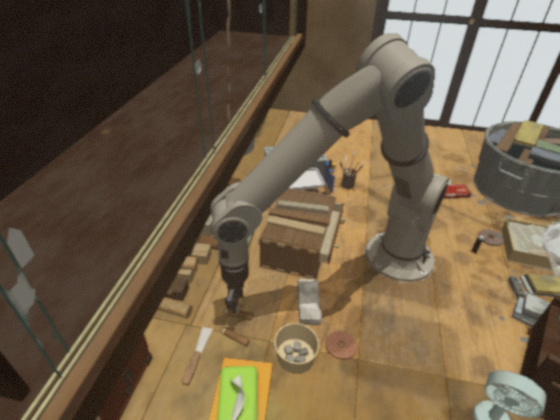

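play_rows --targets '[[[0,-1,-15],[0,0,0],50],[[0,0,-15],[0,0,0],50],[[0,0,-12],[0,0,0],50],[[0,0,-7],[0,0,0],50],[[0,0,0],[0,0,0],15],[[0,0,0],[0,0,0],15],[[0,0,0],[0,0,0],15],[[0,0,0],[0,0,0],15],[[0,0,0],[0,0,0],15],[[0,0,0],[0,0,0],15]]' --force 50

```text
time_s: 26.2
eef_pos: [0.4805, 0.3686, 0.0066]
tool_rot: [-0.016, 1.0, 0.001, 0.001]
force: [0.3, -0.2, 3.0]
finger_gap: 0.02
```

play_rows --targets '[[[0,0,10],[0,0,0],15],[[0,0,20],[0,0,0],15],[[-3,0,25],[0,0,0],15],[[-3,0,25],[0,0,0],15],[[-3,0,25],[0,0,0],15],[[-3,0,25],[0,0,0],15],[[-4,0,25],[0,0,0],15],[[-4,0,25],[0,0,0],15],[[0,0,20],[0,0,0],15],[[0,0,0],[0,0,0],15]]'

```text
time_s: 27.03
eef_pos: [0.4618, 0.3694, 0.2108]
tool_rot: [-0.016, 1.0, 0.003, 0.003]
force: [0.2, 0.8, -0.6]
finger_gap: 0.0203
```

Run:
```python
from h import *
d,s=wsnap('w18')
```

```text
27.0333 [0.4618 0.3694 0.2108] [-0.016  1.     0.003  0.003] q [-1.256  0.406  0.624  1.821 -0.28   0.995  1.084] [ 0.2  0.8 -0.6] 0.0203
```

View pics/w18.png

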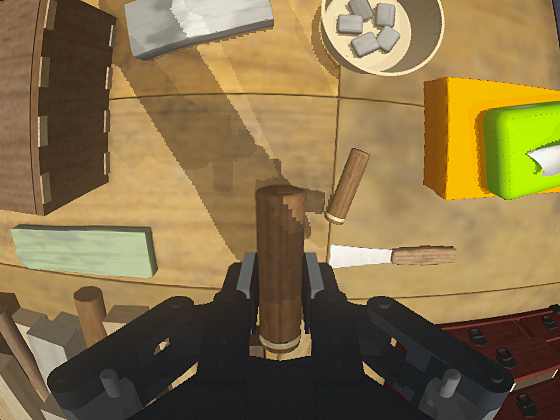

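Run:
```python
from h import *
O=np.array([.4592,-.4263,0]);th=np.radians(23.4);y=np.array([np.cos(th),np.sin(th),0]);x=np.array([np.sin(th),-np.cos(th),0])
t=dict(np.load("top17.npz"));P=cloud(t)
cv2.imwrite("pics/t17c.png",cv2.resize(t["frame"][165:275,310:440,::-1],None,fx=6,fy=5.4,interpolation=cv2.INTER_CUBIC))
def ana(P,n,f):
    z=P[...,2];L=(P-O);lx=(L@x)*1000;ly=(L@y)*1000
    m=(lx<-75)&(lx>-230)&(abs(ly)<95)&(z>.05)&(z<.085)
    print(n,m.sum(),np.median(z[m]),np.percentile(lx[m],[0,1,5,95,99,100]).round(1),np.percentile(ly[m],[0,1,5,95,99,100]).round(1))
    print(cv2.minAreaRect(P[m][:,:2].astype(np.float32)*1000))
ana(P,"top",t["frame"])
ana(cloud(dict(np.load("side17.npz"))),"side",0)
d,s=load("w15");ana(wcloud(d,s),"w15",0)
```

```text
top 1290 0.06101511809108007 [-199.8 -198.5 -194.2  -78.8  -76.   -75.2] [-84.3 -83.1 -76.1  68.8  74.2  76.3]
((401.0204162597656, -301.67822265625), (160.68051147460938, 124.1987075805664), 23.646705627441406)
side 443 0.0658904783156663 [-203.6 -201.2 -198.5  -84.   -75.6  -75.1] [-80.2 -78.3 -76.   37.7  54.3  64.8]
((396.4028625488281, -302.8304443359375), (144.82308959960938, 128.37742614746094), 22.381595611572266)
w15 10070 0.06213840019594108 [-198.6 -197.8 -195.4  -77.1  -75.8  -75. ] [-82.2 -78.4 -74.5  76.6  78.9  79.7]
((403.7076416015625, -301.24456787109375), (161.8705596923828, 123.59122467041016), 23.388029098510742)
```

View pics/t17c.png

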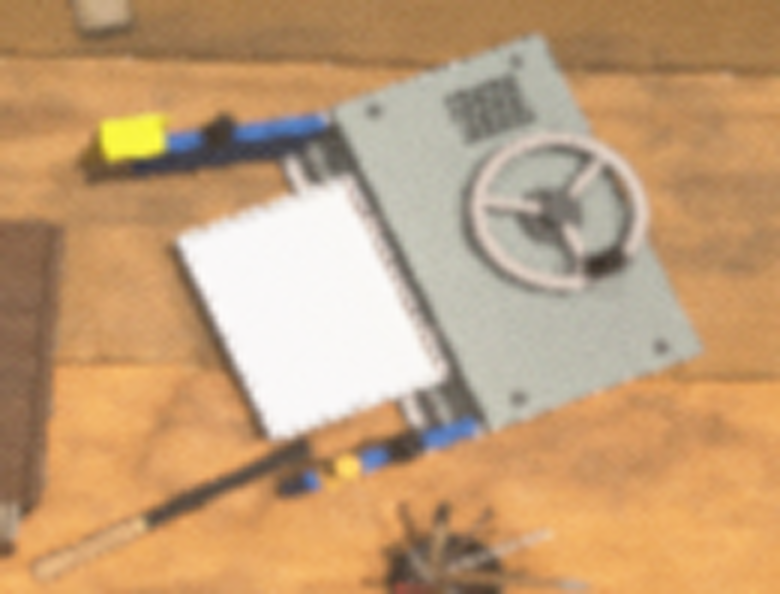

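play_rows --targets '[[[-1,-34,1],[0,0,1.1],15],[[-1,-34,1],[0,0,1.1],15],[[-1,-34,1],[0,0,1.1],15],[[-1,-34,1],[0,0,1.1],15],[[-1,-34,1],[0,0,1.1],15],[[-1,-34,1],[0,0,1.1],15],[[-1,-34,1],[0,0,1.1],15],[[-1,-34,1],[0,0,1.1],15],[[-1,-34,1],[0,0,1.1],15],[[-1,-34,1],[0,0,1.1],15]]'

```text
time_s: 27.92
eef_pos: [0.4487, 0.0265, 0.2152]
tool_rot: [-0.112, 0.994, 0.0, -0.001]
force: [0.2, 0.4, -1.1]
finger_gap: 0.0201
```

Run:
```python
from station import r
s=r.sense();print(s["qpos"].round(3),s["eef_pos"].round(4),s["tool_rot"].round(3),s["finger_gap"])
```

```text
[-0.892  0.132  0.77   2.125 -0.116  0.925  1.739] [0.4487 0.0265 0.2152] [-0.112  0.994  0.    -0.001] 0.020059160035347395
```

play_rows --targets '[[[0,-33,0],[0,0,1.1],15],[[0,-33,0],[0,0,1.1],15],[[0,-33,0],[0,0,1.1],15],[[0,-33,0],[0,0,1.1],15],[[0,-33,0],[0,0,1.1],15],[[0,-33,0],[0,0,1.1],15],[[-9,-33,0],[0,0,1.1],15],[[-9,-33,0],[0,0,1.1],15],[[-9,-33,0],[0,0,1.1],15],[[-9,-33,0],[0,0,1.1],15]]'

```text
time_s: 28.75
eef_pos: [0.4125, -0.3027, 0.215]
tool_rot: [-0.207, 0.978, 0.001, -0.001]
force: [0.4, -0.2, 0.2]
finger_gap: 0.0204
```

play_rows --targets '[[[0,-12,-10],[0,0,0],15],[[0,-7,-15],[0,0,0],15],[[0,0,-15],[0,0,0],15],[[0,0,0],[0,0,0],15],[[0,0,0],[0,0,0],15],[[0,0,0],[0,0,0],15],[[0,0,0],[0,0,0],15],[[0,0,0],[0,0,0],15],[[0,0,0],[0,0,0],15],[[0,0,0],[0,0,0],15]]'

```text
time_s: 29.58
eef_pos: [0.4143, -0.3206, 0.1763]
tool_rot: [-0.207, 0.978, -0.0, 0.001]
force: [0.3, -0.3, -0.4]
finger_gap: 0.0204
```

Run:
```python
from h import *
d,s=wsnap('w19')
O=np.array([.4592,-.4263,0]);th=np.radians(23.4);y=np.array([np.cos(th),np.sin(th),0]);x=np.array([np.sin(th),-np.cos(th),0])
P=wcloud(d,s);z=P[...,2];L=P-O;lx=L@x*1000;ly=L@y*1000
m=(abs(ly)<95)&(lx>-230)&(lx<-60)&(z>.05)&(z<.085)
print(np.percentile(lx[m],[0,1,5,95,99,100]).round(1),np.percentile(ly[m],[0,1,5,95,99,100]).round(1),cv2.minAreaRect(P[m][:,:2].astype(np.float32)*1000))
e=s["eef_pos"]-O;print("tcp local",e@x,e@y)
R_=R.from_quat(s["tool_rot"]).as_matrix();print("tool axes yaw",np.degrees(np.arctan2(R_[1,0],R_[0,0])))
```

```text
29.5833 [ 0.4143 -0.3206  0.1763] [-0.207  0.978 -0.     0.001] q [-0.105  0.378  0.81   2.01  -0.351  0.894  2.882] [ 0.3 -0.3 -0.4] 0.0204
[-197.9 -196.1 -193.6  -76.7  -73.2  -65.5] [-81.5 -80.1 -76.1  53.8  74.7  78.7] ((405.5202941894531, -305.97601318359375), (160.12867736816406, 132.2906036376953), 23.30458641052246)
tcp local -0.11485378799705664 0.0007968709377918367
tool axes yaw -156.12614611806165
```

View pics/w19.png

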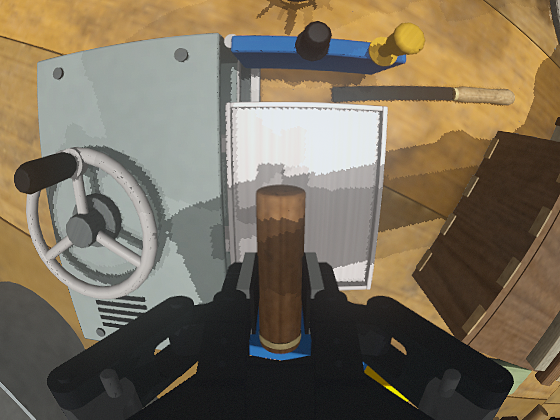

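play_rows --targets '[[[0,0,0],[0,0,-3],15],[[0,0,0],[0,0,-3],15],[[0,0,0],[0,0,-3],15],[[0,0,0],[0,0,-3],15],[[0,0,-10],[0,0,0],15],[[0,0,-10],[0,0,0],15],[[0,0,-10],[0,0,0],15],[[0,0,-10],[0,0,0],15],[[0,0,0],[0,0,0],15],[[0,0,0],[0,0,0],15]]'

```text
time_s: 30.47
eef_pos: [0.4133, -0.3205, 0.135]
tool_rot: [-0.103, 0.995, 0.001, -0.001]
force: [-0.3, -0.5, 0.4]
finger_gap: 0.0203
```

Run:
```python
from station import r
s=r.sense();print(s["qpos"].round(3),s["eef_pos"].round(4),s["tool_rot"].round(3),s["finger_gap"])
```

```text
[-0.091  0.457  0.811  2.045 -0.45   0.825  2.761] [ 0.4133 -0.3205  0.135 ] [-0.103  0.995  0.001 -0.001] 0.02027804298584852
```

play_rows --targets '[[[0,0,0],[-3.3,-0.7,0],15],[[0,0,0],[-3.3,-0.7,0],15],[[0,0,0],[-3.3,-0.7,0],15],[[0,0,-10],[0,0,0],15],[[0,0,-10],[0,0,0],15],[[0,0,-10],[0,0,0],15],[[0,0,-5],[0,0,0],15],[[0,0,0],[0,0,0],15],[[0,0,0],[0,0,0],15],[[0,0,0],[0,0,0],15]]'

```text
time_s: 31.3
eef_pos: [0.4138, -0.3216, 0.1011]
tool_rot: [-0.102, 0.991, -0.088, 0.009]
force: [0.1, 0.4, -1.1]
finger_gap: 0.0202
```

Run:
```python
from h import *
d,s=wsnap('w20')
O=np.array([.4592,-.4263,0]);th=np.radians(23.4);y=np.array([np.cos(th),np.sin(th),0]);x=np.array([np.sin(th),-np.cos(th),0])
e=s["eef_pos"]-O;print("tcp local",e@x,e@y)
```

```text
31.3 [ 0.4138 -0.3216  0.1011] [-0.102  0.991 -0.088  0.009] q [-0.202  0.476  0.831  2.166 -0.422  0.554  2.675] [ 0.1  0.4 -1.1] 0.0202
tcp local -0.11411164362065236 -9.71574583298593e-05
```

View pics/w20.png

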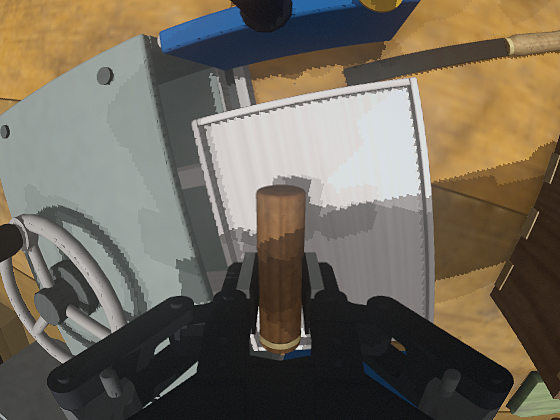

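play_rows --targets '[[[0,0,0],[0,0,4],15],[[0,0,0],[0,0,4],15],[[0,0,-10],[0,0,0],15],[[0,0,-10],[0,0,0],15],[[0,0,-7],[0,0,0],15],[[0,0,-4],[0,0,0],15],[[0,0,0],[0,0,0],15],[[0,0,0],[0,0,0],15],[[0,0,0],[0,0,0],15],[[0,0,0],[0,0,0],15]]'

```text
time_s: 32.18
eef_pos: [0.4144, -0.3218, 0.07]
tool_rot: [-0.171, 0.981, -0.088, 0.016]
force: [-0.1, -1.5, 4.0]
finger_gap: 0.0203
```

Run:
```python
from h import *
d,s=wsnap('w21')
```

```text
32.1833 [ 0.4144 -0.3218  0.07  ] [-0.171  0.981 -0.088  0.016] q [-0.09   0.495  0.697  2.19  -0.456  0.459  2.839] [-0.1 -1.5  4. ] 0.0203
```

View pics/w21.png

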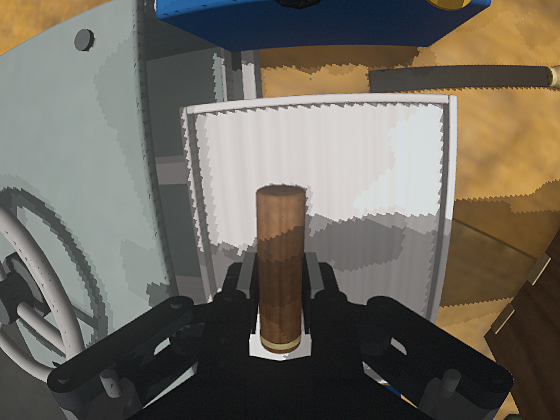

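play_rows --targets '[[[0,0,0],[0,0,0],25],[[0,0,0],[0,0,0],29],[[0,0,0],[0,0,0],29],[[0,0,0],[0,0,0],29],[[-0.5,1.7,10],[0,0,0],29],[[-0.8,2.5,15],[0,0,0],29],[[-1,3.4,20],[0,0,0],29],[[-1,4,25],[0,0,0],40],[[0,4,25],[3.2,1,0],40],[[0,4,25],[3.2,1,0],40]]'

```text
time_s: 33.07
eef_pos: [0.41, -0.2992, 0.1906]
tool_rot: [-0.173, 0.985, -0.027, 0.007]
force: [0.4, -0.0, -0.4]
finger_gap: 0.0405
```

play_rows --targets '[[[0,15,10],[3.2,1,-3],60],[[0,30,0],[0,0,-3],60],[[5,32,0],[0,0,-3],60],[[10,32,0],[0,0,-3],60],[[10,32,0],[0,0,-3],60],[[5,35,0],[0,0,-3],60],[[0,35,0],[0,0,-3],60],[[0,35,0],[0,0,-3],60],[[0,35,0],[0,0,-3],60],[[0,35,0],[0,0,-3],60]]'

```text
time_s: 33.9
eef_pos: [0.4399, 0.0168, 0.1998]
tool_rot: [0.09, 0.996, -0.0, 0.003]
force: [0.5, 0.3, 0.1]
finger_gap: 0.06
```

Run:
```python
from h import *
d,s=wsnap('w22')
from station import snapshot
t=snapshot("top");np.savez("top22.npz",**t);cv2.imwrite("pics/t22.png",cv2.resize(t["frame"][150:290,120:460,::-1],None,fx=2.3,fy=2.3,interpolation=cv2.INTER_CUBIC))
```

```text
33.9 [0.4399 0.0168 0.1998] [ 0.09   0.996 -0.     0.003] q [-1.087  0.172  1.025  2.174 -0.188  0.88   1.442] [0.5 0.3 0.1] 0.06
```

View pics/t22.png

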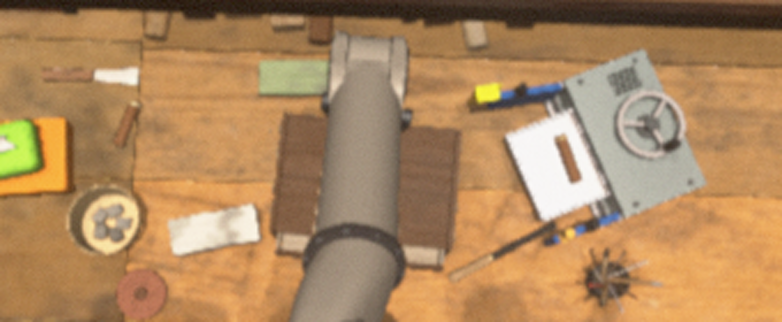

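View pics/w22.png

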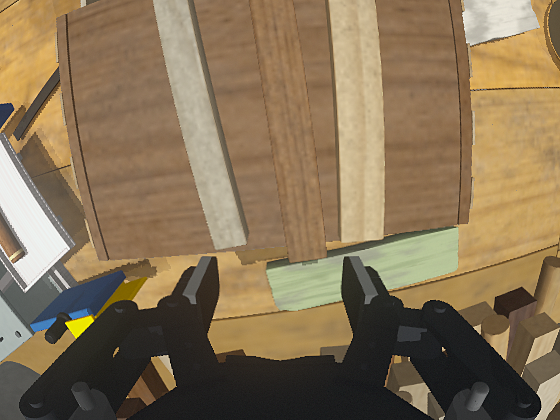

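play_rows --targets '[[[0,37,0],[0,0,-0.6],60],[[0,37,0],[0,0,-0.6],60],[[0,37,0],[0,0,-0.6],60],[[0,37,0],[0,0,-0.6],60],[[0,37,0],[0,0,-0.6],60],[[0,37,0],[0,0,-0.6],60],[[0,37,0],[0,0,-0.6],60],[[0,37,0],[0,0,-0.6],60],[[0,37,0],[0,0,-0.6],60],[[0,37,0],[0,0,-0.6],60]]'

```text
time_s: 34.83
eef_pos: [0.4403, 0.3861, 0.1995]
tool_rot: [0.141, 0.99, -0.001, 0.003]
force: [1.1, 1.0, 0.2]
finger_gap: 0.0603
```

play_rows --targets '[[[0,15,-10],[0,0,0],60],[[5,20,-20],[0,0,0],60],[[10,10,-20],[0,0,0],60],[[5,5,-20],[0,0,0],60],[[0,0,-20],[0,0,0],60],[[0,0,0],[0,0,0],60],[[0,0,0],[0,0,0],60],[[0,0,0],[0,0,0],60],[[0,0,0],[0,0,0],60],[[0,0,0],[0,0,0],60]]'

```text
time_s: 35.67
eef_pos: [0.4612, 0.4353, 0.1114]
tool_rot: [0.141, 0.99, 0.0, 0.004]
force: [-0.1, 0.6, 1.0]
finger_gap: 0.0602
```

Run:
```python
from h import *
d,s=wsnap('w23')
P=wcloud(d,s);x,y,z=P[...,0],P[...,1],P[...,2]
rr=(x>.38)&(x<.56)&(y<.54)&(y>.3)&(z>.006)&(z<.03)
nn,l,st,ce=cv2.connectedComponentsWithStats(rr.astype(np.uint8))
for i in range(1,nn):
    if st[i,4]>150:
        q=P[l==i];print(" blob",st[i,4],ce[i].round(),q.mean(0).round(4),q[:,2].max().round(3),cv2.minAreaRect(q[:,:2].astype(np.float32)*1000))
```

```text
35.6667 [0.4612 0.4353 0.1114] [0.141 0.99  0.    0.004] q [-1.372  0.653  0.738  1.799 -0.542  0.899  0.898] [-0.1  0.6  1. ] 0.0602
 blob 993 [393. 119.] [0.4172 0.5361 0.0184] 0.03 ((418.723388671875, 536.307373046875), (77.71178436279297, 1.6914618015289307), 5.739537715911865)
 blob 2994 [293. 209.] [0.4635 0.4449 0.0194] 0.024 ((466.76776123046875, 444.26446533203125), (22.157651901245117, 85.04966735839844), 72.92942810058594)
 blob 799 [401. 272.] [0.5495 0.5221 0.0119] 0.016 ((551.42578125, 521.1258544921875), (18.83881950378418, 38.63359451293945), 3.1837520599365234)
 blob 715 [322. 292.] [0.5492 0.4492 0.0074] 0.009 ((548.9747924804688, 450.500244140625), (35.33580017089844, 22.182998657226562), 89.53323364257812)
```

View pics/w23.png

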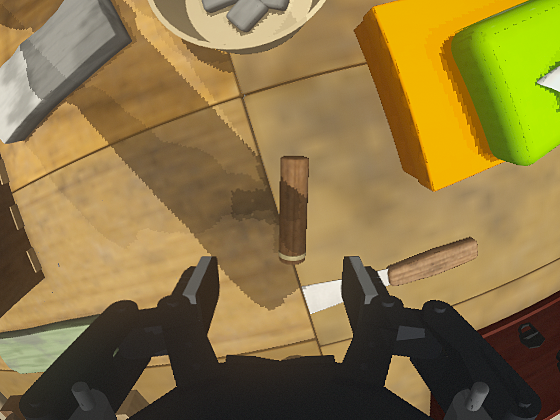

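play_rows --targets '[[[2.5,4.5,-15],[0,0,0],55],[[3,4.5,-20],[0,0,0],55],[[0,0,-20],[0,0,0],55],[[0,0,-20],[0,0,0],55],[[0,0,-18],[0,0,0],55],[[0,0,-12],[0,0,0],55],[[0,0,0],[0,0,0],15],[[0,0,0],[0,0,0],15],[[0,0,0],[0,0,0],15],[[0,0,0],[0,0,0],15]]'

```text
time_s: 36.55
eef_pos: [0.467, 0.4445, 0.0062]
tool_rot: [0.141, 0.99, -0.0, 0.004]
force: [0.5, 0.4, -1.0]
finger_gap: 0.0199
```

play_rows --targets '[[[0,0,0],[0,0,0],15],[[0,0,0],[0,0,0],15],[[0,0,10],[0,0,0],15],[[0,0,20],[0,0,0],15],[[-2,0,30],[0,0,0],15],[[-2,0,30],[0,0,0],15],[[-2,0,30],[0,0,0],15],[[-3,0,30],[0,0,0],15],[[-3,0,30],[0,0,0],15],[[-3,0,20],[0,0,0],15]]'

```text
time_s: 37.38
eef_pos: [0.452, 0.444, 0.2088]
tool_rot: [0.141, 0.99, 0.001, 0.004]
force: [0.5, 0.4, -0.4]
finger_gap: 0.0201
```

Run:
```python
from h import *
d,s=wsnap('w24')
```

```text
37.3833 [0.452  0.444  0.2088] [0.141 0.99  0.001 0.004] q [-1.457  0.545  0.829  1.728 -0.446  1.063  0.807] [ 0.5  0.4 -0.4] 0.0201
```

View pics/w24.png

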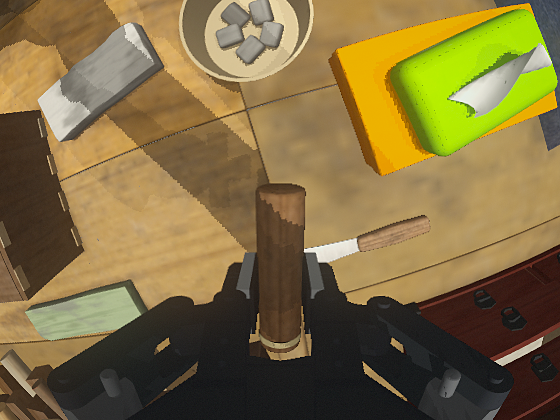

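play_rows --targets '[[[0,-36,0],[0,0,1.3],15],[[0,-36,0],[0,0,1.3],15],[[0,-36,0],[0,0,1.3],15],[[0,-36,0],[0,0,1.3],15],[[0,-36,0],[0,0,1.3],15],[[0,-36,0],[0,0,1.3],15],[[0,-36,0],[0,0,1.3],15],[[0,-36,0],[0,0,1.3],15],[[0,-36,0],[0,0,1.3],15],[[0,-36,0],[0,0,1.3],15]]'

```text
time_s: 38.27
eef_pos: [0.4507, 0.082, 0.2053]
tool_rot: [0.027, 1.0, 0.0, 0.003]
force: [0.8, 0.8, 0.1]
finger_gap: 0.0199
```

play_rows --targets '[[[0,-33,0],[0,0,1.3],15],[[0,-33,0],[0,0,1.3],15],[[0,-33,0],[0,0,1.3],15],[[0,-33,0],[0,0,1.3],15],[[0,-33,0],[0,0,1.3],15],[[0,-33,0],[0,0,1.3],15],[[0,-33,0],[0,0,1.3],15],[[-9,-33,0],[0,0,1.3],15],[[-9,-33,0],[0,0,1.3],15],[[-9,-33,0],[0,0,1.3],15]]'

```text
time_s: 39.1
eef_pos: [0.4233, -0.2477, 0.2053]
tool_rot: [-0.086, 0.996, 0.0, 0.004]
force: [0.4, 0.6, -1.0]
finger_gap: 0.0204
```

Run:
```python
from h import *
d,s=wsnap('w25')
```

```text
39.1 [ 0.4233 -0.2477  0.2053] [-0.086  0.996  0.     0.004] q [-0.39   0.286  0.958  2.063 -0.299  0.927  2.472] [ 0.4  0.6 -1. ] 0.0204
```

View pics/w25.png

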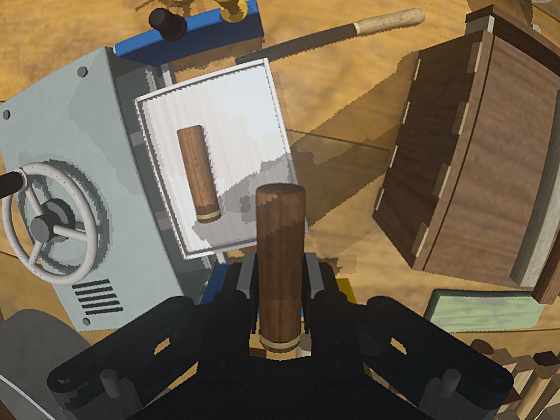

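Run:
```python
from h import *
d,s=load("w25")
O=np.array([.4592,-.4263,0]);th=np.radians(23.4);y=np.array([np.cos(th),np.sin(th),0]);x=np.array([np.sin(th),-np.cos(th),0])
P=wcloud(d,s);z=P[...,2];L=P-O;lx=L@x*1000;ly=L@y*1000
m=(abs(ly)<95)&(lx>-230)&(lx<-60)&(z>.05)&(z<.095)
print(np.percentile(lx[m],[0,1,5,95,99,100]).round(1),np.percentile(ly[m],[0,1,5,95,99,100]).round(1))
k=(abs(ly)<70)&(lx>-190)&(lx<-80)&(z>.074)&(z<.095)
q=np.stack([lx[k],ly[k]],-1).astype(np.float32);print(k.sum(),z[k].max(),q.mean(0),cv2.minAreaRect(q))
```

```text
[-196.  -194.4 -188.7  -74.9  -72.2  -60.1] [-81.5 -79.7 -75.6  68.1  75.7  79.3]
2302 0.08598311128233206 [-115.565094     0.2459073] ((-113.73055267333984, 1.1912498474121094), (84.92545318603516, 22.2326602935791), 86.33670806884766)
```

play_rows --targets '[[[-9,-11,-10],[0,0,3],15],[[-9,-11,-15],[0,0,3],15],[[-9,-11,-20],[0,0,3],15],[[0,0,-20],[0,0,0],15],[[0,0,-20],[0,0,0],15],[[0,0,-15],[0,0,0],15],[[0,0,0],[0,0,0],15],[[0,0,0],[0,0,0],15],[[0,0,0],[0,0,0],15],[[0,0,0],[0,0,0],15]]'

```text
time_s: 39.98
eef_pos: [0.398, -0.2795, 0.1061]
tool_rot: [-0.163, 0.987, -0.0, 0.004]
force: [-0.4, -0.7, -0.5]
finger_gap: 0.0203
```

Run:
```python
from h import *
d,s=wsnap('w26')
O=np.array([.4592,-.4263,0]);th=np.radians(23.4);y=np.array([np.cos(th),np.sin(th),0]);x=np.array([np.sin(th),-np.cos(th),0])
e=s["eef_pos"]-O;print("tcp local",e@x,e@y)
```

```text
39.9833 [ 0.398  -0.2795  0.1061] [-0.163  0.987 -0.     0.004] q [-0.131  0.435  0.773  2.152 -0.473  0.718  2.858] [-0.4 -0.7 -0.5] 0.0203
tcp local -0.15909250508771683 0.0021143752786551744
```

View pics/w26.png

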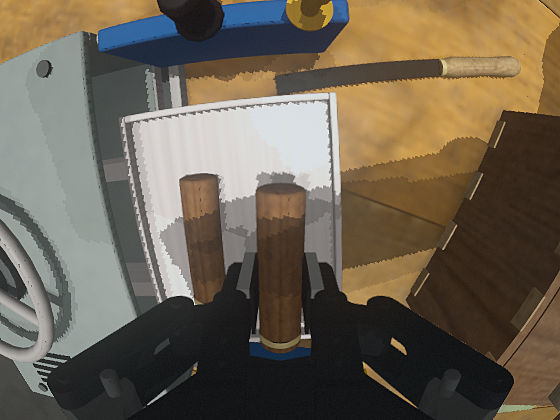

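play_rows --targets '[[[0,0,0],[0,0,-2],15],[[0,0,0],[0,0,-2],15],[[0,0,-10],[0,0,0],15],[[0,0,-10],[0,0,0],15],[[0,0,-10],[0,0,0],15],[[0,0,-5],[0,0,0],15],[[0,0,-1],[0,0,0],15],[[0,0,0],[0,0,0],15],[[0,0,0],[0,0,0],15],[[0,0,0],[0,0,0],15]]'

```text
time_s: 40.87
eef_pos: [0.3971, -0.2793, 0.0688]
tool_rot: [-0.129, 0.992, -0.0, 0.003]
force: [-0.6, -0.4, -0.6]
finger_gap: 0.0204
```

Run:
```python
from h import *
d,s=wsnap('w27')
```

```text
40.8667 [ 0.3971 -0.2793  0.0688] [-0.129  0.992 -0.     0.003] q [-0.078  0.502  0.714  2.172 -0.558  0.647  2.86 ] [-0.6 -0.4 -0.6] 0.0204
```

View pics/w27.png

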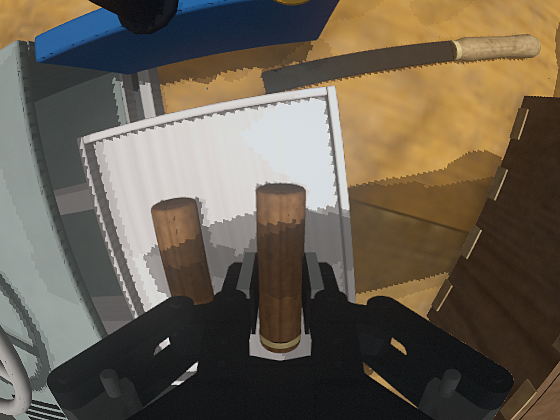

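play_rows --targets '[[[0,0,0],[0,0,0],25],[[0,0,0],[0,0,0],29],[[0,0,0],[0,0,0],29],[[0,0,0],[0,0,0],29],[[0,0,10],[0,0,0],29],[[0,0,20],[0,0,0],29],[[0,0,30],[0,0,0],29],[[0,0,35],[0,0,-3],29],[[0,0,35],[0,0,-7],44],[[0,0,35],[0,0,-7],44]]'

```text
time_s: 41.75
eef_pos: [0.3963, -0.2793, 0.2358]
tool_rot: [0.023, 1.0, -0.0, 0.003]
force: [1.1, 0.0, 0.3]
finger_gap: 0.0441
```

play_rows --targets '[[[0,0,20],[0,0,-7],44],[[0,0,0],[0,0,-7],44],[[0,0,0],[0,0,-7],44],[[0,0,0],[0,0,-7],44],[[2,-15,0],[0,0,-7],44],[[4,-25,0],[0,0,-7],44],[[4,-25,0],[0,0,-7],44],[[4,-25,0],[0,0,-7],44],[[4,-25,0],[0,0,-7],44],[[4,-25,0],[0,0,-7],44]]'

```text
time_s: 42.58
eef_pos: [0.4192, -0.4201, 0.2544]
tool_rot: [0.591, 0.806, -0.002, 0.002]
force: [0.4, 0.7, 1.2]
finger_gap: 0.0441
```

Run:
```python
from h import *
d,s=wsnap('w28')
O=np.array([.4592,-.4263,0]);th=np.radians(23.4);y=np.array([np.cos(th),np.sin(th),0]);x=np.array([np.sin(th),-np.cos(th),0])
P=wcloud(d,s);z=P[...,2];L=P-O;lx=L@x*1000;ly=L@y*1000
k=(abs(ly)<72)&(lx>-190)&(lx<-80)&(z>.074)&(z<.095)
nn,l,st,ce=cv2.connectedComponentsWithStats(k.astype(np.uint8))
for i in range(1,nn):
    if st[i,4]>100:
        q=np.stack([lx,ly],-1)[l==i].astype(np.float32);print(st[i,4],cv2.minAreaRect(q))
print(wproj(d,s,[[.4237,-.4648,.188],[.4237,-.4648,.141]]))
```

```text
42.5833 [ 0.4192 -0.4201  0.2544] [ 0.591  0.806 -0.002  0.002] q [-0.146  0.589  1.217  1.785 -0.593  1.19   1.552] [0.4 0.7 1.2] 0.0441
1846 ((-159.2855987548828, 1.3024101257324219), (85.39783477783203, 22.323911666870117), 80.6354751586914)
1915 ((-113.55189514160156, 1.4980506896972656), (84.89973449707031, 22.145784378051758), 86.20050048828125)
(array([267.38683068, 269.34406862]), array([278.28961539, 251.12474296]))
```

View pics/w28.png

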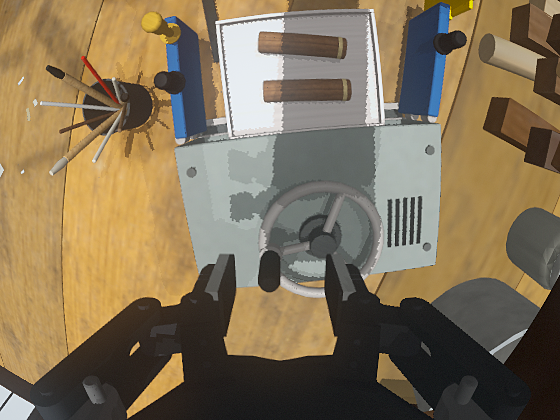

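play_rows --targets '[[[1.5,-15,0],[0,0,0],44],[[1.5,-15,0],[0,0,0],44],[[1.5,-14.7,0],[0,0,0],44],[[0,0,-20],[0,0,0],44],[[0,0,-15],[0,0,0],44],[[0,0,0],[0,0,0],44],[[0,0,0],[0,0,0],44],[[0,0,0],[0,0,0],44],[[0,0,0],[0,0,0],44],[[0,0,0],[0,0,0],44]]'

```text
time_s: 43.47
eef_pos: [0.424, -0.4638, 0.2198]
tool_rot: [0.589, 0.808, -0.002, 0.003]
force: [0.3, -0.3, 0.6]
finger_gap: 0.0441
```

Run:
```python
from h import *
d,s=wsnap('w29')
print(wproj(d,s,[[.4237,-.4648,.188],[.4237,-.4648,.141]]))
```

```text
43.4667 [ 0.424  -0.4638  0.2198] [ 0.589  0.808 -0.002  0.003] q [-0.01   0.664  1.131  1.739 -0.651  1.162  1.623] [ 0.3 -0.3  0.6] 0.0441
(array([278.66325723, 278.93149577]), array([244.03750412, 217.27222939]))
```

View pics/w29.png

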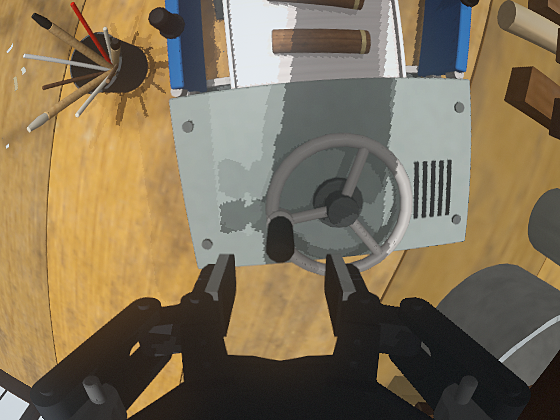

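play_rows --targets '[[[0,-0.5,-15],[0,0,0],44],[[0,-0.5,-15],[0,0,0],44],[[0,0,-15],[0,0,0],44],[[0,0,-15],[0,0,0],44],[[0,0,-10],[0,0,0],44],[[0,0,0],[0,0,0],12],[[0,0,0],[0,0,0],12],[[0,0,0],[0,0,0],12],[[0,0,0],[0,0,0],12],[[0,0,0],[0,0,0],12]]' --force 40

```text
time_s: 44.35
eef_pos: [0.4239, -0.4643, 0.1486]
tool_rot: [0.589, 0.808, -0.002, 0.002]
force: [2.4, -1.3, -9.6]
finger_gap: 0.0171
```

Run:
```python
from station import r
s=r.sense();print(s["qpos"].round(3),s["eef_pos"].round(4),s["force"].round(1),s["finger_gap"])
```

```text
[ 0.039  0.733  1.05   1.798 -0.73   1.05   1.677] [ 0.4239 -0.4643  0.1486] [ 2.4 -1.3 -9.6] 0.01706834538353029
```

play_rows --targets '[[[6.3,-10.5,0],[0,0,0],12],[[8.8,-8.5,0],[0,0,0],12],[[10.7,-6,0],[0,0,0],12],[[11.9,-3,0],[0,0,0],12],[[12.3,0.2,0],[0,0,0],12],[[11.8,3.4,0],[0,0,0],12],[[10.5,6.3,0],[0,0,0],12],[[8.5,8.8,0],[0,0,0],12],[[6,10.7,0],[0,0,0],12],[[3,11.9,0],[0,0,0],12]]'

```text
time_s: 45.18
eef_pos: [0.5108, -0.4517, 0.1486]
tool_rot: [0.59, 0.807, -0.004, 0.001]
force: [-4.9, -0.6, -6.7]
finger_gap: 0.0172
```

Run:
```python
from h import *
d,s=wsnap('w30')
W=np.array([466.8,-446.1]);p=s["eef_pos"][:2]*1000-W;print(p,np.hypot(*p),np.degrees(np.arctan2(p[1],p[0])))
```

```text
45.1833 [ 0.5108 -0.4517  0.1486] [ 0.59   0.807 -0.004  0.001] q [-1.000e-03  8.100e-01  1.028e+00  1.658e+00 -7.530e-01  1.118e+00
  1.546e+00] [-4.9 -0.6 -6.7] 0.0172
[44.03839251 -5.55927164] 44.38789830616528 -7.194786452650968
```

View pics/w30.png

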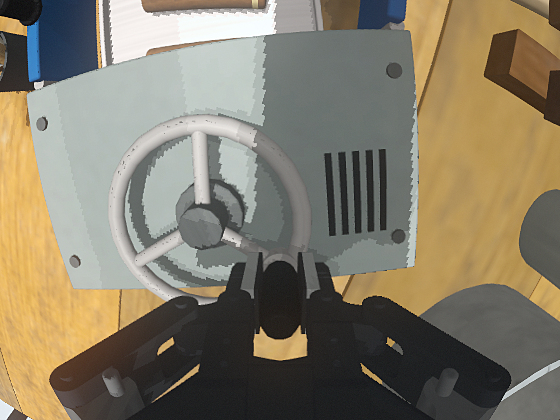

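play_rows --targets '[[[0.8,12.3,0],[0,0,0],12],[[-2.4,11.8,0],[0,0,0],12],[[-6.3,10.5,0],[0,0,0],12],[[-8.8,8.5,0],[0,0,0],12],[[-10.7,6,0],[0,0,0],12],[[-11.9,3,0],[0,0,0],12],[[-12.3,-0.2,0],[0,0,0],12],[[-11.8,-3.4,0],[0,0,0],12],[[-10.5,-6.3,0],[0,0,0],12],[[-8.5,-8.8,0],[0,0,0],12]]'

```text
time_s: 46.07
eef_pos: [0.4284, -0.4122, 0.1485]
tool_rot: [0.588, 0.809, 0.001, -0.003]
force: [-10.1, 11.6, 4.8]
finger_gap: 0.0169
```

Run:
```python
from h import *
d,s=wsnap('w31')
W=np.array([466.8,-446.1]);p=s["eef_pos"][:2]*1000-W;print(p,np.hypot(*p),np.degrees(np.arctan2(p[1],p[0])))
```

```text
46.0667 [ 0.4284 -0.4122  0.1485] [ 0.588  0.809  0.001 -0.003] q [-0.069  0.696  1.076  1.873 -0.719  1.031  1.629] [-10.1  11.6   4.8] 0.0169
[-38.42399236  33.89398234] 51.2367566084893 138.58433403571476
```

View pics/w31.png

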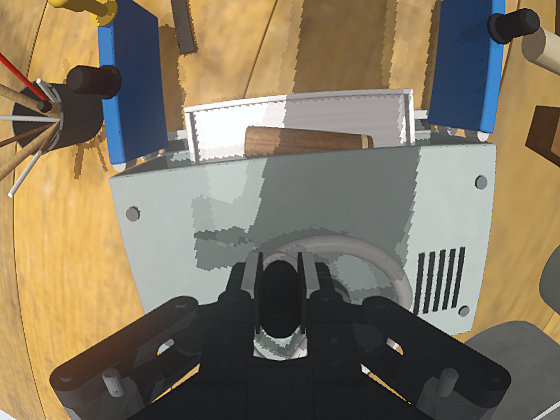

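play_rows --targets '[[[-5.8,-11.7,0],[0,0,0],12],[[-2.8,-12.9,0],[0,0,0],12],[[0.2,-13.3,0],[0,0,0],12],[[3.4,-12.8,0],[0,0,0],12],[[6.3,-10.5,0],[0,0,0],12],[[8.8,-8.5,0],[0,0,0],12],[[10.7,-6,0],[0,0,0],12],[[11.9,-3,0],[0,0,0],12],[[12.3,0.2,0],[0,0,0],12],[[11.8,3.4,0],[0,0,0],12]]'

```text
time_s: 46.95
eef_pos: [0.4854, -0.4849, 0.1481]
tool_rot: [0.588, 0.809, 0.003, -0.006]
force: [-42.4, 18.5, 15.7]
finger_gap: 0.017
```

play_rows --targets '[[[4,2,0],[0,0,0],12],[[2,1,0],[0,0,0],12],[[0,0,0],[0,0,0],12],[[0,0,0],[0,0,0],12],[[0,0,0],[0,0,0],12],[[0,0,0],[0,0,0],12],[[0,0,0],[0,0,0],12],[[0,0,0],[0,0,0],12],[[0,0,0],[0,0,0],12],[[0,0,0],[0,0,0],12]]'

```text
time_s: 47.78
eef_pos: [0.4846, -0.4851, 0.1482]
tool_rot: [0.591, 0.806, -0.0, -0.007]
force: [-24.0, 20.3, 12.1]
finger_gap: 0.0169
```

Run:
```python
from h import *
d,s=wsnap('w32')
W=np.array([466.8,-446.1]);p=s["eef_pos"][:2]*1000-W;print(p,np.hypot(*p),np.degrees(np.arctan2(p[1],p[0])))
```

```text
47.7833 [ 0.4846 -0.4851  0.1482] [ 0.591  0.806 -0.    -0.007] q [ 0.078  0.819  1.016  1.633 -0.747  1.141  1.596] [-24.   20.3  12.1] 0.0169
[ 17.76736043 -39.02910187] 42.88297901761693 -65.52337491557405
```

View pics/w32.png

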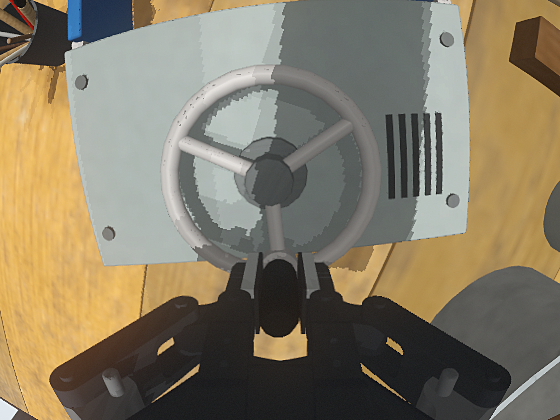

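play_rows --targets '[[[0,0,0],[0,0,0],44],[[0,0,0],[0,0,0],44],[[0,0,0],[0,0,0],44],[[0,0,20],[0,0,0],44],[[0,0,27],[0,0,0],44],[[0,0,27],[0,0,0],44],[[0,0,27],[0,0,0],44],[[-10,7,0],[0,0,-1.5],28],[[-23,16,0],[0,0,-1.5],28],[[-23,16,0],[0,0,-1.5],28]]'

```text
time_s: 48.67
eef_pos: [0.4386, -0.4516, 0.2511]
tool_rot: [0.62, 0.784, -0.003, 0.004]
force: [0.4, -1.0, 0.3]
finger_gap: 0.0279
```

play_rows --targets '[[[-23,16,0],[0,0,-1.5],28],[[-23,16,0],[0,0,-1.5],28],[[-23,16,0],[0,0,-1.5],28],[[-23,18,0],[0,0,-1.5],28],[[-22,18,0],[0,0,-1.5],28],[[-17,13,0],[0,0,-1.5],28],[[0,0,-20],[0,0,0],28],[[0,0,-20],[0,0,0],28],[[0,0,0],[0,0,0],28],[[0,0,0],[0,0,0],28]]'

```text
time_s: 49.5
eef_pos: [0.3071, -0.3544, 0.2104]
tool_rot: [0.68, 0.733, -0.003, 0.002]
force: [0.0, -0.2, 1.1]
finger_gap: 0.0279
```

Run:
```python
from h import *
d,s=wsnap('w33')
print(wproj(d,s,[[.297,-.3498,.144],[.297,-.3498,.110]]))
from station import snapshot
t=snapshot("top");np.savez("top33.npz",**t);cv2.imwrite("pics/t33.png",cv2.resize(t["frame"][150:290,300:460,::-1],None,fx=5,fy=4.2,interpolation=cv2.INTER_CUBIC))
```

```text
49.5 [ 0.3071 -0.3544  0.2104] [ 0.68   0.733 -0.003  0.002] q [-0.325  0.396  1.324  2.108 -0.462  0.978  1.324] [ 0.  -0.2  1.1] 0.0279
(array([265.45459642, 267.34177271]), array([214.88295227, 200.65878795]))
```

View pics/w33.png

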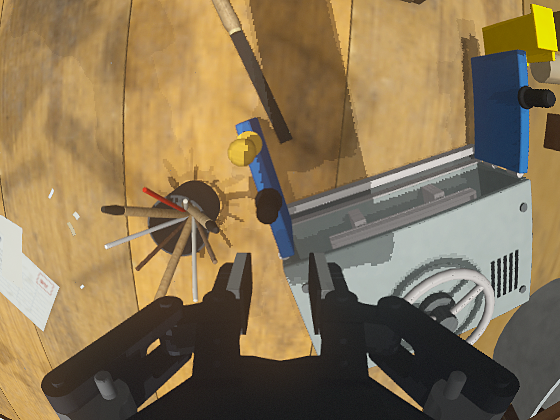

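View pics/t33.png

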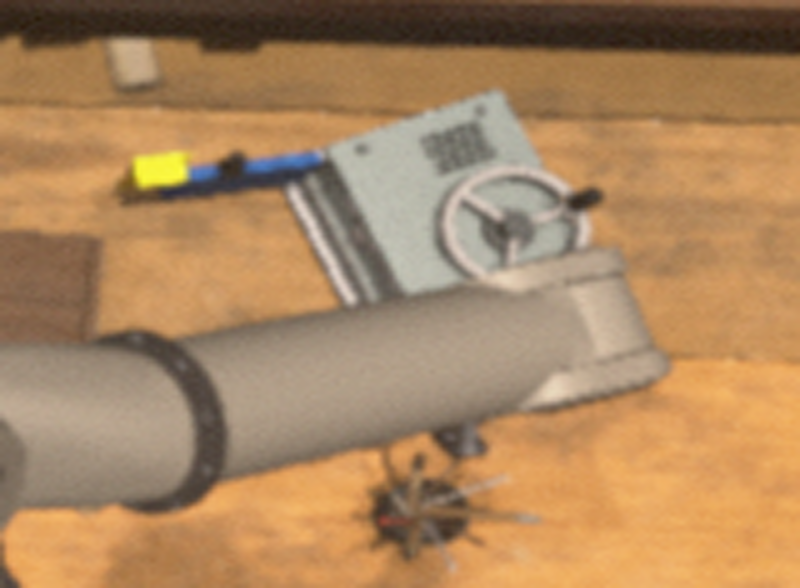

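play_rows --targets '[[[-3,1.5,0],[0,0,7],28],[[-3,1.5,0],[0,0,7],28],[[-4,1.5,0],[0,0,7],28],[[0,0,0],[0,0,7],28],[[0,0,-20],[0,0,0],28],[[0,0,-20],[0,0,0],28],[[0,0,0],[0,0,0],28],[[0,0,0],[0,0,0],28],[[0,0,0],[0,0,0],28],[[0,0,0],[0,0,0],28]]'

```text
time_s: 50.43
eef_pos: [0.2973, -0.3507, 0.1711]
tool_rot: [0.483, 0.876, -0.002, 0.004]
force: [-0.3, 0.2, 0.3]
finger_gap: 0.0278
```

Run:
```python
from h import *
d,s=wsnap('w34')
print(wproj(d,s,[[.297,-.3498,.144],[.297,-.3498,.110]]))
```

```text
50.4333 [ 0.2973 -0.3507  0.1711] [ 0.483  0.876 -0.002  0.004] q [-0.182  0.348  1.118  2.167 -0.418  0.852  1.756] [-0.3  0.2  0.3] 0.0278
(array([280.00887934, 280.04515033]), array([244.55592679, 223.5479156 ]))
```

View pics/w34.png

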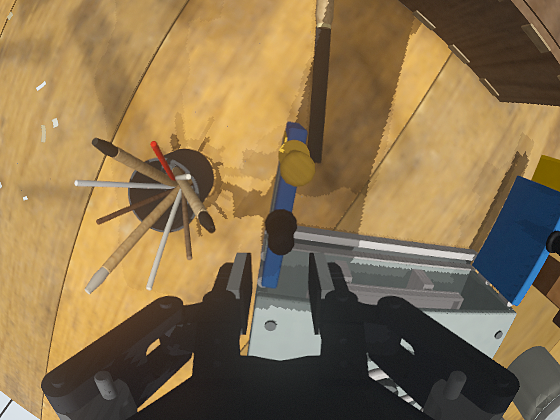

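play_rows --targets '[[[0,0.5,-15],[0,0,0],28],[[0,0.5,-15],[0,0,0],28],[[0,0,-12],[0,0,0],28],[[0,0,-5],[0,0,0],28],[[0,0,0],[0,0,0],10],[[0,0,0],[0,0,0],10],[[0,0,0],[0,0,0],10],[[0,0,0],[0,0,0],10],[[0,0,0],[0,0,0],10],[[0,0,0],[0,0,0],10]]'

```text
time_s: 51.32
eef_pos: [0.2967, -0.3487, 0.123]
tool_rot: [0.482, 0.876, -0.002, 0.003]
force: [-0.5, -0.9, -9.0]
finger_gap: 0.0144
```

Run:
```python
from station import r
import numpy as np
s=r.sense();print(s["qpos"].round(3),s["eef_pos"].round(4),s["force"].round(1),s["finger_gap"])
p=s["eef_pos"][:2]*1000-np.array([319.1,-398.]);print(p,np.hypot(*p));a0=np.degrees(np.arctan2(p[1],p[0]));print(a0)
```

```text
[-0.072  0.427  1.     2.209 -0.529  0.757  1.847] [ 0.2967 -0.3487  0.123 ] [-0.5 -0.9 -9. ] 0.014410067397456284
[-22.39686079  49.33233835] 54.17839956842857
114.41802857605362
```

play_rows --targets '[[[6.1,2.3,0],[0,0,0],10],[[6.2,1.5,0],[0,0,0],10],[[6.5,0.8,0],[0,0,0],10],[[6.4,0,0],[0,0,0],10],[[6.4,-0.8,0],[0,0,0],10],[[6.3,-1.6,0],[0,0,0],10],[[6.1,-2.3,0],[0,0,0],10],[[5.7,-3.1,0],[0,0,0],10],[[5.3,-3.7,0],[0,0,0],10],[[4.8,-4.3,0],[0,0,0],10]]'

```text
time_s: 52.15
eef_pos: [0.3548, -0.3589, 0.1228]
tool_rot: [0.483, 0.876, -0.001, 0.001]
force: [-12.1, 4.6, 2.1]
finger_gap: 0.0139
```

play_rows --targets '[[[4.2,-4.9,0],[0,0,0],10],[[3.6,-5.4,0],[0,0,0],10],[[2.9,-5.8,0],[0,0,0],10],[[0.8,-1.8,0],[0,0,0],10],[[0.4,-0.9,0],[0,0,0],10],[[0,0,0],[0,0,0],10],[[0,0,0],[0,0,0],10],[[0,0,0],[0,0,0],10],[[0,0,0],[0,0,0],10],[[0,0,0],[0,0,0],10]]'

```text
time_s: 52.98
eef_pos: [0.3598, -0.3677, 0.1224]
tool_rot: [0.483, 0.876, 0.007, -0.01]
force: [-29.5, 40.3, 51.6]
finger_gap: 0.013
```

Run:
```python
from h import *
d,s=wsnap('w35')
p=s["eef_pos"][:2]*1000-np.array([319.1,-398.]);print(p,np.hypot(*p),np.degrees(np.arctan2(p[1],p[0])))
```

```text
52.9833 [ 0.3598 -0.3677  0.1224] [ 0.483  0.876  0.007 -0.01 ] q [-0.028  0.533  0.936  2.062 -0.581  0.858  1.815] [-29.5  40.3  51.6] 0.013
[40.69001998 30.26328925] 50.71039737786513 36.640104921829234
```

View pics/w35.png

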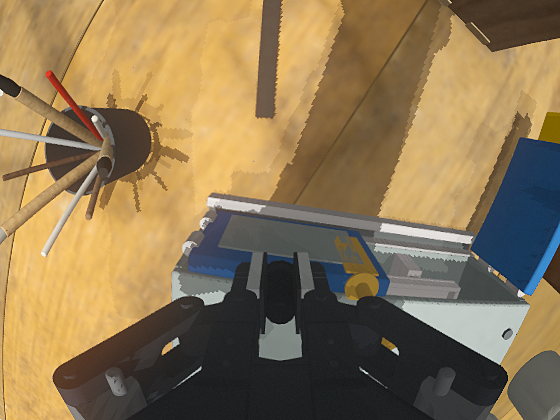

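play_rows --targets '[[[-1.2,2.7,0],[0,0,0],10],[[-2.9,5.8,0],[0,0,0],10],[[-3.6,5.4,0],[0,0,0],10],[[-4.2,4.9,0],[0,0,0],10],[[0,0,0],[0,0,0],10],[[0,0,0],[0,0,0],10],[[0,0,0],[0,0,0],28],[[0,0,0],[0,0,0],28],[[0,0,0],[0,0,0],28],[[0,0,0],[0,0,0],28]]'

```text
time_s: 53.87
eef_pos: [0.357, -0.3602, 0.123]
tool_rot: [0.482, 0.876, -0.002, 0.003]
force: [0.8, -1.2, 0.5]
finger_gap: 0.0279
```

Run:
```python
from h import *
d,s=wsnap('w36')
p=s["eef_pos"][:2]*1000-np.array([319.1,-398.]);print(p,np.hypot(*p),np.degrees(np.arctan2(p[1],p[0])))
P=wcloud(d,s);z=P[...,2];f=d["frame"].astype(int)
k=(f[...,0]>120)&(f[...,0]-f[...,2]>70)&(z>.1)&(z<.2)&(P[...,0]<.46)&(P[...,0]>.3);v,u=np.where(k);print(k.sum(),np.percentile(P[k],[2,50,98],axis=0).round(3), u.min(),u.max(),v.min(),v.max())
```

```text
53.8667 [ 0.357  -0.3602  0.123 ] [ 0.482  0.876 -0.002  0.003] q [-0.068  0.506  0.953  2.1   -0.574  0.81   1.801] [ 0.8 -1.2  0.5] 0.0279
[37.86835411 37.83973335] 53.53370585667953 44.97833984449904
417 [[ 0.305 -0.392  0.103]
 [ 0.408 -0.355  0.11 ]
 [ 0.418 -0.35   0.195]] 91 375 278 400
```

View pics/w36.png

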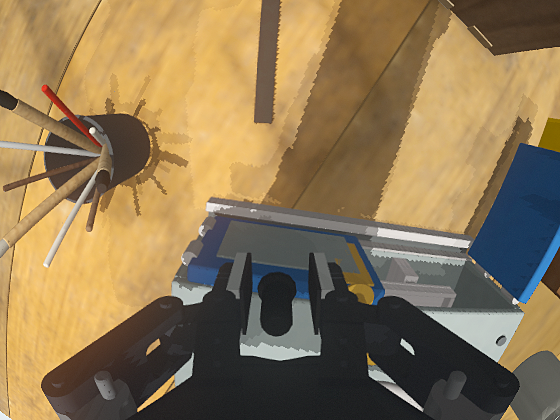

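play_rows --targets '[[[0,0,8],[0,0,0],28],[[0,0,15],[0,0,0],28],[[0,0,25],[0,0,0],28],[[0,5,25],[0,0,0],28],[[0,10,25],[0,0,0],28],[[0,10,0],[0,0,0],28],[[0,10,0],[0,0,0],28],[[0,0,0],[0,0,0],28],[[0,0,0],[0,0,0],28],[[0,0,0],[0,0,0],28]]'

```text
time_s: 54.75
eef_pos: [0.3567, -0.3253, 0.2211]
tool_rot: [0.483, 0.876, -0.002, 0.003]
force: [0.2, 0.5, -0.3]
finger_gap: 0.0282
```

Run:
```python
from h import *
d,s=wsnap('w37')
print(wproj(d,s,[[.410,-.358,.158],[.410,-.358,.136],[.3675,-.377,.144]]))
P=wcloud(d,s);z=P[...,2];f=d["frame"].astype(int)
k=(f[...,0]>120)&(f[...,0]-f[...,2]>70)&(z>.113)&(z<.2)&(P[...,0]<.46)&(P[...,0]>.3)&(P[...,1]<-.3);v,u=np.where(k);print(k.sum(),np.percentile(P[k],[2,50,98],axis=0).round(4), u.min(),u.max(),v.min(),v.max())
```

```text
54.75 [ 0.3567 -0.3253  0.2211] [ 0.483  0.876 -0.002  0.003] q [-0.358  0.318  1.184  2.067 -0.355  0.974  1.575] [ 0.2  0.5 -0.3] 0.0282
(array([316.84876872, 314.14542393, 255.97412527]), array([294.0437221 , 279.33716577, 277.27486125]))
49 [[ 0.4008 -0.3661  0.1537]
 [ 0.4036 -0.3622  0.1572]
 [ 0.4074 -0.358   0.1584]] 304 308 269 300
```

View pics/w37.png

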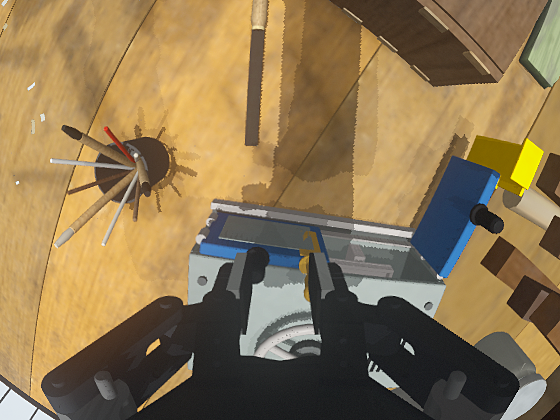

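play_rows --targets '[[[5,15,5],[0,0,-3],12],[[5,15,5],[0,0,-3],12],[[5,15,5],[0,0,0],12],[[5,15,5],[0,0,0],12],[[5,15,0],[0,0,0],12],[[5,5,0],[0,0,0],12],[[0,0,0],[0,0,0],12],[[0,0,0],[0,0,0],12],[[0,0,0],[0,0,0],12],[[0,0,0],[0,0,0],12]]'

```text
time_s: 55.63
eef_pos: [0.3861, -0.246, 0.2409]
tool_rot: [0.529, 0.849, -0.003, 0.003]
force: [-0.8, -0.3, 0.1]
finger_gap: 0.0124
```

Run:
```python
from h import *
d,s=wsnap('w38')
cv2.imwrite("pics/w38c.png",cv2.resize(d["frame"][210:340,140:420,::-1],None,fx=2.8,fy=2.8,interpolation=cv2.INTER_CUBIC))
print(wproj(d,s,[[.410,-.358,.158],[.3675,-.377,.144]]))
```

```text
55.6333 [ 0.3861 -0.246   0.2409] [ 0.529  0.849 -0.003  0.003] q [-0.715  0.256  1.357  2.096 -0.292  1.004  1.25 ] [-0.8 -0.3  0.1] 0.0124
(array([248.25545805, 199.97884362]), array([333.1816524 , 320.21629891]))
```

View pics/w38c.png

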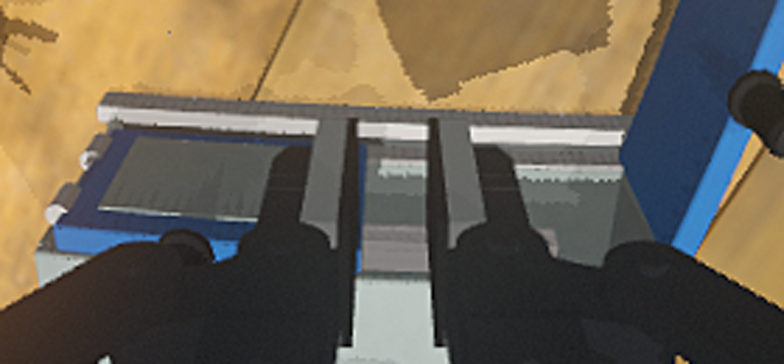

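Run:
```python
from h import *
from station import snapshot
O=np.array([.4592,-.4263,0]);th=np.radians(23.4);y=np.array([np.cos(th),np.sin(th),0]);x=np.array([np.sin(th),-np.cos(th),0])
for n in("top","side"):
    t=snapshot(n);np.savez(n+"38.npz",**t)
    P=cloud(t);L=P-O;lx=L@x*1000;ly=L@y*1000;z=P[...,2];f=t["frame"].astype(int)
    b=(f[...,2]>f[...,0]+30)&(z>.1)&(z<.116)&(lx<0)&(lx>-220)&(ly<20)
    print(n,b.sum());q=np.stack([lx[b],ly[b]],-1)
    if len(q)>5: print(np.polyfit(q[:,1],q[:,0],1),q[:,1].min(),q[:,1].max())
    c=f[120:200,250:350] if n=="side" else f[160:260,330:450]
    cv2.imwrite(f"pics/{n}38.png",cv2.resize(c[:,:,::-1].astype(np.uint8),None,fx=6,fy=6,interpolation=cv2.INTER_CUBIC))
```

```text
top 49
[ 5.46000441e-03 -8.13614724e+01] -117.35634002420699 -34.891102577535904
side 28
[ 2.43521981e-02 -8.10993078e+01] -114.05579378987758 -36.03703247330144
```

View pics/top38.png

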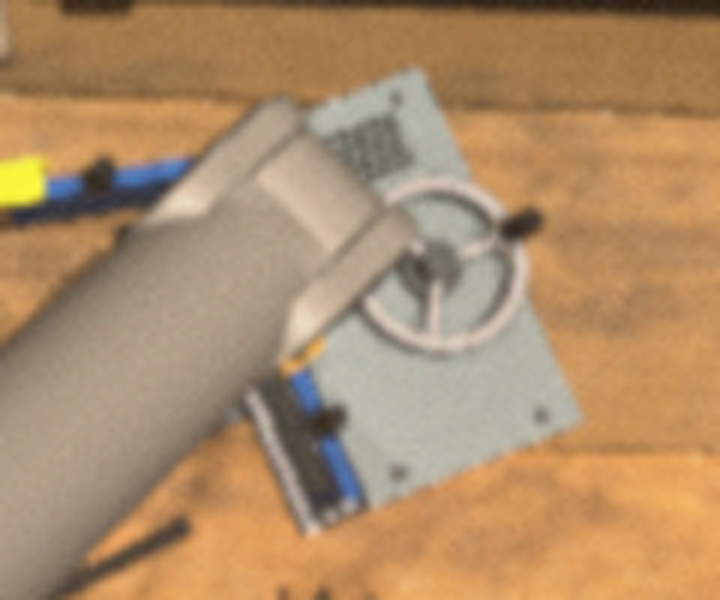

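View pics/side38.png

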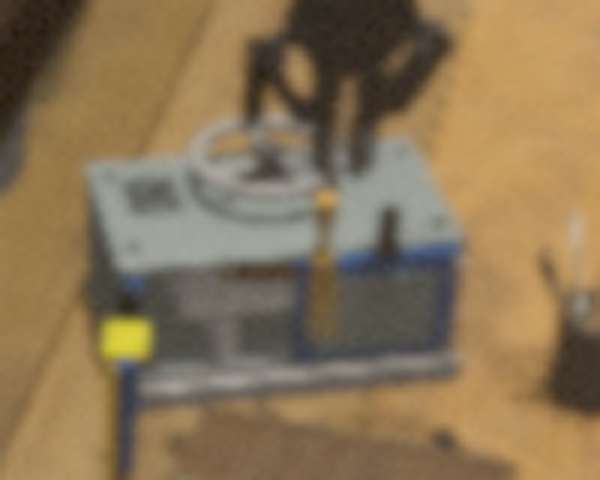

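play_rows --targets '[[[3,-14,0],[0,0,0],0],[[3,-14,0],[0,0,0],0],[[3,-14,-5],[0,0,0],0],[[3,-14,-5],[0,0,0],0],[[3,-14,-10],[0,0,0],0],[[3,-14,-10],[0,0,0],0],[[3,-14,-10],[0,0,0],0],[[3,-14,-10],[0,0,0],0],[[0,0,0],[0,0,0],0],[[0,0,0],[0,0,0],0]]'

```text
time_s: 56.62
eef_pos: [0.4099, -0.3576, 0.1906]
tool_rot: [0.528, 0.849, -0.003, 0.002]
force: [-0.5, -0.1, 0.4]
finger_gap: 0.0001
```

Run:
```python
from h import *
d,s=wsnap('w39')
print(wproj(d,s,[[.410,-.3585,.158],[.410,-.3585,.134],[.3675,-.377,.144]]))
```

```text
56.6167 [ 0.4099 -0.3576  0.1906] [ 0.528  0.849 -0.003  0.002] q [-0.187  0.487  1.051  1.962 -0.506  0.979  1.564] [-0.5 -0.1  0.4] 0.0001
(array([279.32813691, 279.48029507, 206.54865869]), array([243.67328728, 228.7801773 , 230.93760178]))
```

View pics/w39.png

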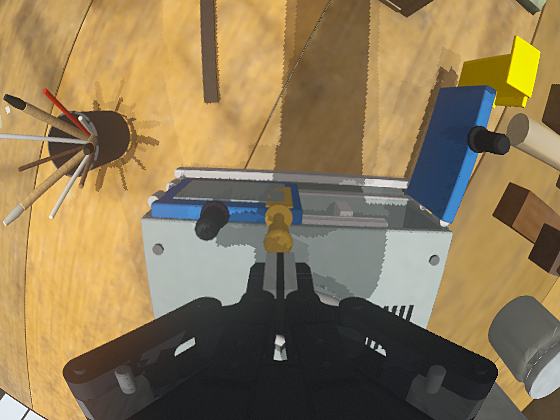

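play_rows --targets '[[[0,-1,-14],[0,0,0],0],[[0,0,-12],[0,0,0],0],[[0,0,-6],[0,0,0],0],[[0,0,-5],[0,0,0],0],[[0,0,-5],[0,0,0],0],[[0,0,-5],[0,0,0],0],[[0,0,-4],[0,0,0],0],[[0,0,-3],[0,0,0],0],[[0,0,0],[0,0,0],0],[[0,0,0],[0,0,0],0]]'

```text
time_s: 57.5
eef_pos: [0.4106, -0.3583, 0.1369]
tool_rot: [0.528, 0.849, -0.003, 0.003]
force: [0.1, 0.1, -0.3]
finger_gap: -0.0001
```

play_rows --targets '[[[0,0,-1],[0,0,0],0],[[0,0,-1],[0,0,0],0],[[0,0,-1],[0,0,0],0],[[0,0,0],[0,0,0],0],[[0,0,0],[0,0,0],0],[[0,0,0],[0,0,0],0],[[0,0,0],[0,0,0],0],[[0,0,0],[0,0,0],0],[[0,0,0],[0,0,0],0],[[0,0,0],[0,0,0],0]]'

```text
time_s: 58.33
eef_pos: [0.411, -0.3587, 0.1358]
tool_rot: [0.528, 0.849, -0.002, 0.004]
force: [-2.9, 5.1, 18.8]
finger_gap: -0.0002
```

Run:
```python
from h import *
d,s=wsnap('w40')
print(wproj(d,s,[[.410,-.3585,.136],[.410,-.3585,.158]]))
```

```text
58.3333 [ 0.411  -0.3587  0.1358] [ 0.528  0.849 -0.002  0.004] q [-0.113  0.556  0.963  2.005 -0.595  0.881  1.633] [-2.9  5.1 18.8] -0.0002
(array([278.01831784, 277.79007982]), array([267.81094555, 291.74617218]))
```

View pics/w40.png

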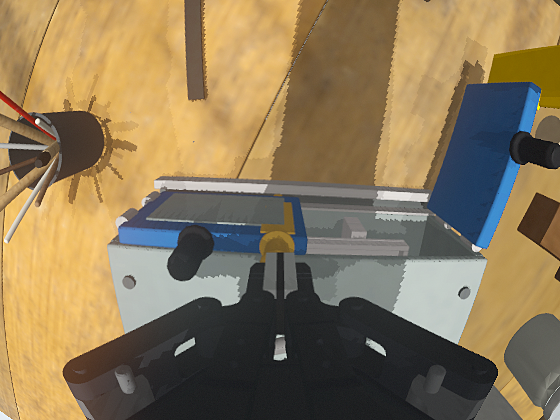

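play_rows --targets '[[[0,0,10],[0,0,0],0],[[0,0,22],[0,0,0],36],[[0,0,25],[0,0,0],36],[[13,16,0],[0,0,0],36],[[13,16,0],[0,0,0],36],[[13,16,0],[0,0,0],36],[[13,16,0],[0,0,0],36],[[13,16,0],[0,0,0],36],[[13,16,0],[0,0,0],36],[[13,16,0],[0,0,0],36]]'

```text
time_s: 59.22
eef_pos: [0.5023, -0.2452, 0.1912]
tool_rot: [0.528, 0.849, -0.002, 0.003]
force: [0.6, 0.6, 0.9]
finger_gap: 0.0361
```

play_rows --targets '[[[13,16,0],[0,0,0],36],[[0,0,0],[0,0,0],36],[[0,0,0],[0,0,0],36],[[0,0,0],[0,0,0],36],[[0,0,0],[0,0,0],36],[[0,0,0],[0,0,0],36],[[0,0,0],[0,0,0],36],[[0,0,0],[0,0,0],36],[[0,0,0],[0,0,0],36],[[0,0,0],[0,0,0],36]]'

```text
time_s: 60.05
eef_pos: [0.5146, -0.2301, 0.1909]
tool_rot: [0.528, 0.849, -0.002, 0.003]
force: [0.1, 0.2, 0.2]
finger_gap: 0.0361
```

Run:
```python
from h import *
d,s=wsnap('w41')
print(wproj(d,s,[[.5155,-.2305,.144],[.5155,-.2305,.110]]))
```

```text
60.05 [ 0.5146 -0.2301  0.1909] [ 0.528  0.849 -0.002  0.003] q [-0.46   0.532  1.052  1.917 -0.542  1.007  1.294] [0.1 0.2 0.2] 0.0361
(array([280.78328906, 280.71639864]), array([234.17069096, 216.33693836]))
```

View pics/w41.png

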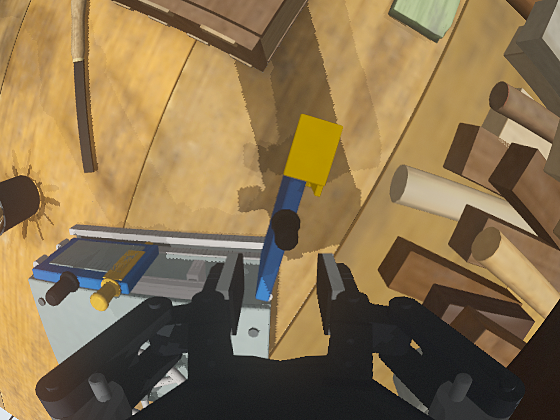

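play_rows --targets '[[[2,1,-13],[0,0,0],36],[[2,1,-15],[0,0,0],36],[[0,0,-15],[0,0,0],36],[[0,0,-15],[0,0,0],36],[[0,0,-14],[0,0,0],36],[[0,0,0],[0,0,0],36],[[0,0,0],[0,0,0],10],[[0,0,0],[0,0,0],10],[[0,0,0],[0,0,0],10],[[0,0,0],[0,0,0],10]]' --force 30

```text
time_s: 60.93
eef_pos: [0.5186, -0.2282, 0.119]
tool_rot: [0.528, 0.849, -0.003, 0.003]
force: [1.8, -2.7, -7.6]
finger_gap: 0.0145
```

Run:
```python
from h import *
d,s=wsnap('w42')
p=s["eef_pos"][:2]*1000-np.array([533.9,-304.6]);print(p,np.hypot(*p),np.degrees(np.arctan2(p[1],p[0])))
```

```text
60.9333 [ 0.5186 -0.2282  0.119 ] [ 0.528  0.849 -0.003  0.003] q [-0.382  0.621  0.945  1.965 -0.647  0.885  1.365] [ 1.8 -2.7 -7.6] 0.0145
[-15.28891079  76.35126142] 77.86697575813895 101.32339508826475
```

View pics/w42.png

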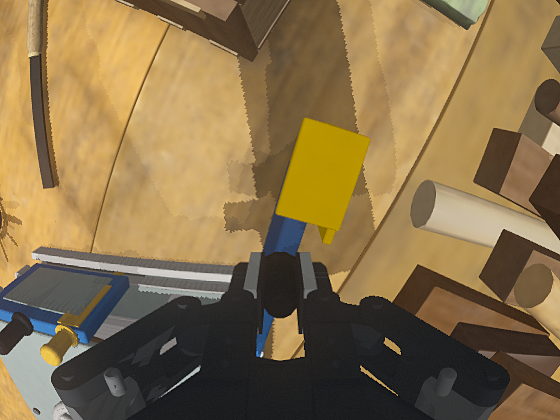

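play_rows --targets '[[[-12.2,-4.5,0],[0,0,0],10],[[-11.3,-6.6,0],[0,0,0],10],[[-10.1,-8.4,0],[0,0,0],10],[[-8.5,-10,0],[0,0,0],10],[[-6.8,-11.3,0],[0,0,0],10],[[-4.8,-12.3,0],[0,0,0],10],[[-2.6,-13,0],[0,0,0],10],[[-0.5,-13,0],[0,0,0],10],[[1.8,-12.8,0],[0,0,0],10],[[2,-7,0],[0,0,0],10]]'

```text
time_s: 61.82
eef_pos: [0.4654, -0.3281, 0.119]
tool_rot: [0.528, 0.849, -0.002, 0.003]
force: [-0.4, 5.5, -0.2]
finger_gap: 0.0145
```

Run:
```python
from h import *
d,s=wsnap('w43')
p=s["eef_pos"][:2]*1000-np.array([533.9,-304.6]);print(p,np.hypot(*p),np.degrees(np.arctan2(p[1],p[0])))
```

```text
61.8167 [ 0.4654 -0.3281  0.119 ] [ 0.528  0.849 -0.002  0.003] q [-0.169  0.617  0.927  1.958 -0.637  0.883  1.553] [-0.4  5.5 -0.2] 0.0145
[-68.50439665 -23.54935058] 72.43910734283365 -161.0288709511292
```

View pics/w43.png

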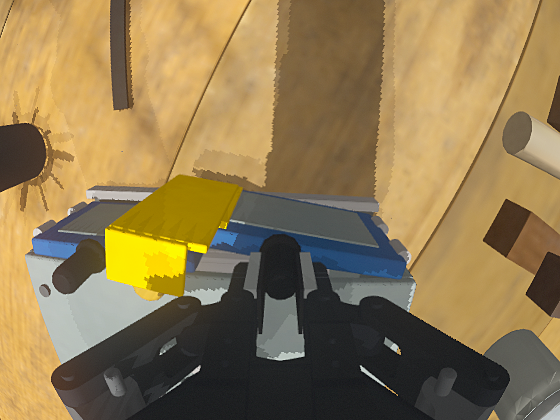

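play_rows --targets '[[[0.8,-2,0],[0,0,0],10],[[0.8,-2,0],[0,0,0],10],[[0.5,-1.5,0],[0,0,0],10],[[0.4,-1,0],[0,0,0],10],[[0,0,0],[0,0,0],10],[[0,0,0],[0,0,0],10],[[0,0,0],[0,0,0],10],[[0,0,0],[0,0,0],10],[[0,0,0],[0,0,0],10],[[0,0,0],[0,0,0],10]]'

```text
time_s: 62.7
eef_pos: [0.4672, -0.3335, 0.119]
tool_rot: [0.528, 0.849, -0.003, 0.002]
force: [-4.9, 1.0, 1.5]
finger_gap: 0.015
```

Run:
```python
from h import *
d,s=wsnap('w44')
p=s["eef_pos"][:2]*1000-np.array([533.9,-304.6]);print(p,np.hypot(*p),np.degrees(np.arctan2(p[1],p[0])))
```

```text
62.7 [ 0.4672 -0.3335  0.119 ] [ 0.528  0.849 -0.003  0.002] q [-0.157  0.624  0.925  1.947 -0.638  0.889  1.558] [-4.9  1.   1.5] 0.015
[-66.65735547 -28.94574207] 72.67089529237433 -156.52725916095255
```

View pics/w44.png

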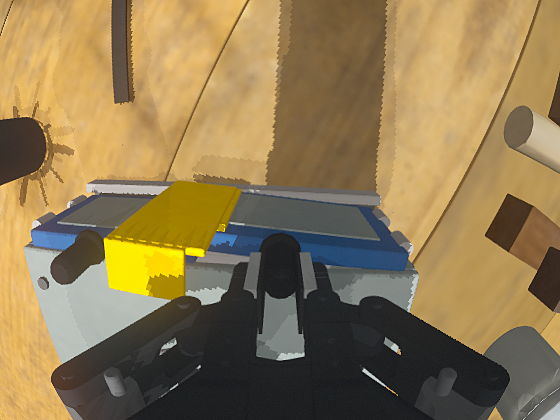

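play_rows --targets '[[[0.4,-0.9,0],[0,0,0],10],[[0.4,-0.9,0],[0,0,0],10],[[0.4,-0.9,0],[0,0,0],10],[[0,0,0],[0,0,0],10],[[0,0,0],[0,0,0],10],[[0,0,0],[0,0,0],10],[[0,0,0],[0,0,0],10],[[0,0,0],[0,0,0],10],[[0,0,0],[0,0,0],10],[[0,0,0],[0,0,0],10]]'

```text
time_s: 63.58
eef_pos: [0.4683, -0.3362, 0.119]
tool_rot: [0.528, 0.849, -0.003, 0.002]
force: [-5.5, 1.1, 2.0]
finger_gap: 0.0152
```

play_rows --targets '[[[0.4,-0.9,0],[0,0,0],10],[[0.4,-0.9,0],[0,0,0],10],[[0.4,-0.9,0],[0,0,0],10],[[0,0,0],[0,0,0],10],[[0,0,0],[0,0,0],10],[[0,0,0],[0,0,0],10],[[0,0,0],[0,0,0],10],[[0,0,0],[0,0,0],10],[[0,0,0],[0,0,0],10],[[0,0,0],[0,0,0],10]]'

```text
time_s: 64.42
eef_pos: [0.4694, -0.3389, 0.119]
tool_rot: [0.528, 0.849, -0.003, 0.002]
force: [-7.1, 1.4, 1.4]
finger_gap: 0.0147
```

Run:
```python
from h import *
d,s=wsnap('w45')
for n in("w3","w45"):
    a,b=load(n);cv2.imwrite(f"pics/{n}c.png",cv2.resize(a["frame"][170:320,20:430,::-1],None,fx=1.9,fy=1.9,interpolation=cv2.INTER_CUBIC))
a=cv2.imread("pics/w3c.png");b=cv2.imread("pics/w45c.png");cv2.imwrite("pics/cmp45.png",np.vstack([a,b]))
```

```text
64.4167 [ 0.4694 -0.3389  0.119 ] [ 0.528  0.849 -0.003  0.002] q [-0.146  0.631  0.921  1.935 -0.639  0.894  1.562] [-7.1  1.4  1.4] 0.0147
```

View pics/cmp45.png

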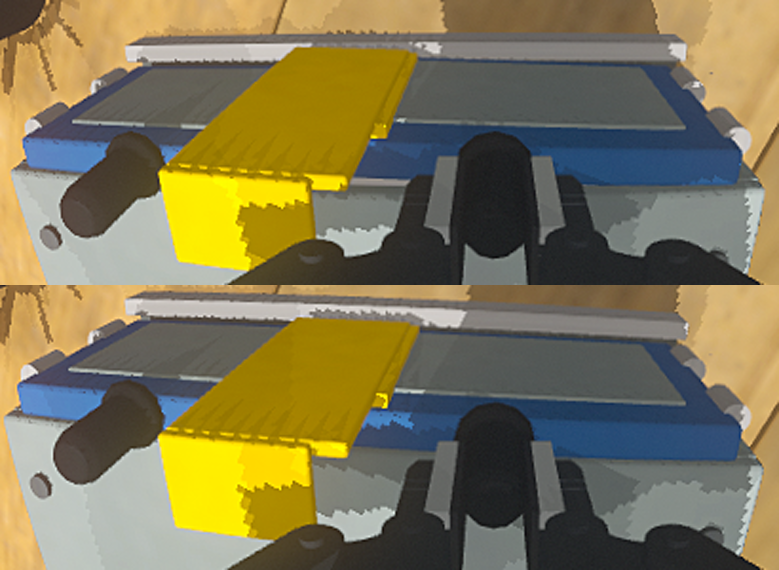

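play_rows --targets '[[[0,0,0],[0,0,0],30],[[0,0,0],[0,0,0],36],[[0,0,0],[0,0,0],36],[[0,0,0],[0,0,0],36],[[0,0,15],[0,0,0],36],[[0,0,25],[0,0,0],36],[[0,0,30],[0,0,0],36],[[0,5,30],[0,0,0],36],[[0,10,30],[0,0,0],36],[[0,10,10],[0,0,0],36]]'

```text
time_s: 65.3
eef_pos: [0.4719, -0.3155, 0.2631]
tool_rot: [0.528, 0.849, -0.002, 0.006]
force: [0.1, -0.4, 0.5]
finger_gap: 0.0356
```

play_rows --targets '[[[-2,18,8],[0,0,4],36],[[-2,20,8],[0,0,4],36],[[-2,20,0],[0,0,4],36],[[-2,22,0],[0,0,4],36],[[0,25,0],[0,0,4],36],[[0,30,0],[0,0,4],36],[[0,30,0],[0,0,4],36],[[0,30,0],[0,0,4],36],[[0,30,0],[0,0,0],36],[[0,30,0],[0,0,0],36]]'

```text
time_s: 66.13
eef_pos: [0.4626, -0.0573, 0.2752]
tool_rot: [0.273, 0.962, -0.001, 0.004]
force: [0.5, -0.6, -0.2]
finger_gap: 0.0362
```

Run:
```python
from h import *
from station import snapshot
d,s=wsnap('w46')
O=np.array([.4592,-.4263,0]);th=np.radians(23.4);y=np.array([np.cos(th),np.sin(th),0]);x=np.array([np.sin(th),-np.cos(th),0])
def an(P,f,n):
    L=P-O;lx=L@x*1000;ly=L@y*1000;z=P[...,2]
    for side,a,b in(("passive",-120,-35),("active",8,120)):
        m=(f[...,2]>f[...,0]+30)&(z>.1)&(z<.116)&(lx<-40)&(lx>-220)&(ly>a)&(ly<b)
        q=np.stack([lx[m],ly[m]],-1)
        if len(q)>5: print(n,side,len(q),np.polyfit(q[:,1],q[:,0],1).round(4),q[:,0].mean().round(1))
for n in("top","side"):
    t0=dict(np.load(n+"0.npz"));an(cloud(t0),t0["frame"].astype(int),n+"0")
    t=snapshot(n);an(cloud(t),t["frame"].astype(int),n+"46");np.savez(n+"46.npz",**t)
    f=t["frame"];c=f[120:210,250:350] if n=="side" else f[160:260,330:450]
    cv2.imwrite(f"pics/{n}46.png",cv2.resize(c[:,:,::-1],None,fx=6,fy=6,interpolation=cv2.INTER_CUBIC))
    cv2.imwrite(f"pics/{n}46f.png",f[:,:,::-1])
```

```text
66.1333 [ 0.4626 -0.0573  0.2752] [ 0.273  0.962 -0.001  0.004] q [-1.038  0.094  1.122  2.033 -0.093  1.063  1.144] [ 0.5 -0.6 -0.2] 0.0362
top0 passive 44 [-1.69000e-02 -8.31495e+01] -81.8
top0 active 58 [ 2.41000e-02 -8.53605e+01] -83.7
top46 passive 49 [-2.50000e-03 -8.23879e+01] -82.2
top46 active 60 [ 1.38000e-02 -8.28259e+01] -81.9
side0 passive 22 [ 3.94000e-02 -8.11631e+01] -84.6
side0 active 45 [ 2.80000e-02 -8.69817e+01] -84.9
side46 passive 23 [ 4.42000e-02 -8.01617e+01] -84.0
side46 active 48 [-8.00000e-03 -8.24796e+01] -83.0
```

View pics/top46.png

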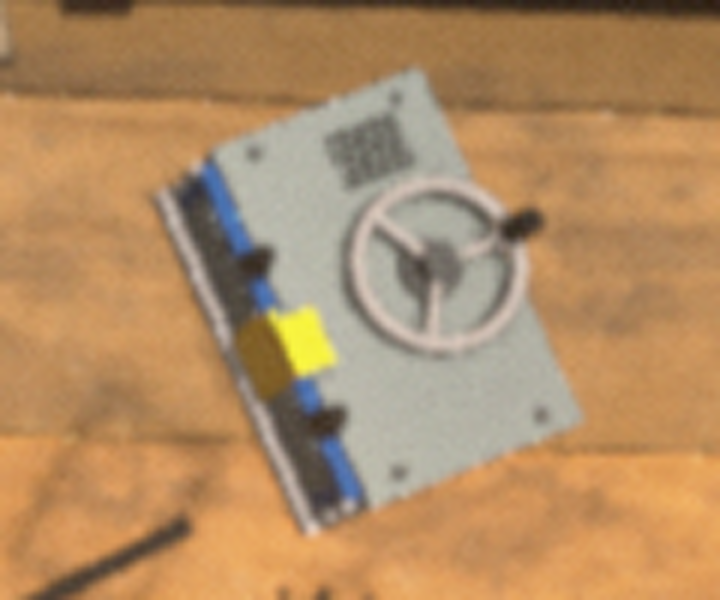

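View pics/side46.png

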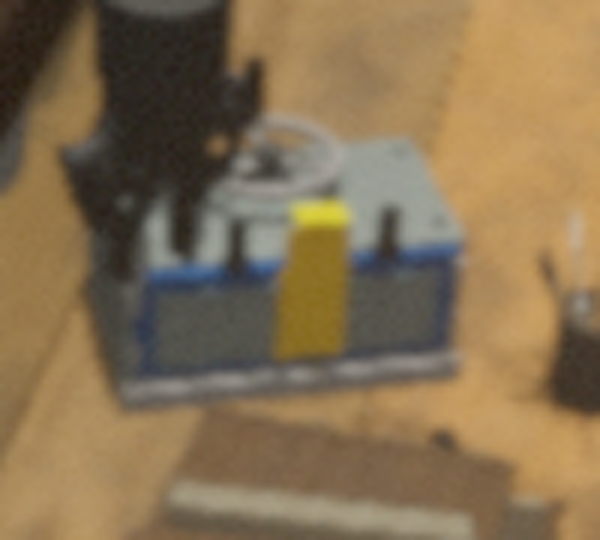

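View pics/w46.png

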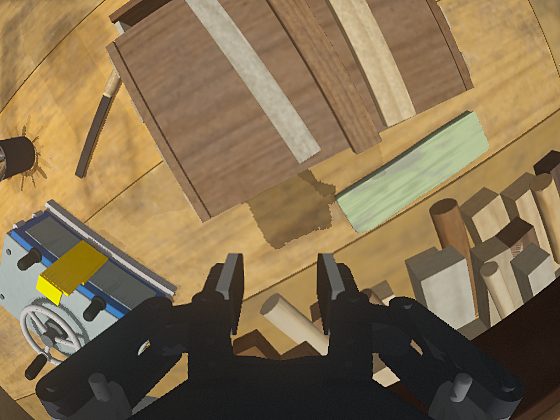

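Run:
```python
from h import *
for n in("top0","top46"):
    dd=dict(np.load(n+".npz"));Q=cloud(dd);zz=Q[...,2]
    k=(zz>.15)&(zz<.2)&(Q[...,0]>.40)&(Q[...,0]<.55)&(Q[...,1]<-.4)&(Q[...,1]>-.55);print(n,k.sum(),Q[k].mean(0),Q[k][Q[k][:,2]>.18].mean(0))
```

```text
top0 33 [ 0.48042205 -0.48708121  0.17528168] [ 0.48156188 -0.48882163  0.18454599]
top46 32 [ 0.48047423 -0.48712076  0.1764087 ] [ 0.48141454 -0.48888825  0.1858307 ]
```

View pics/top46f.png

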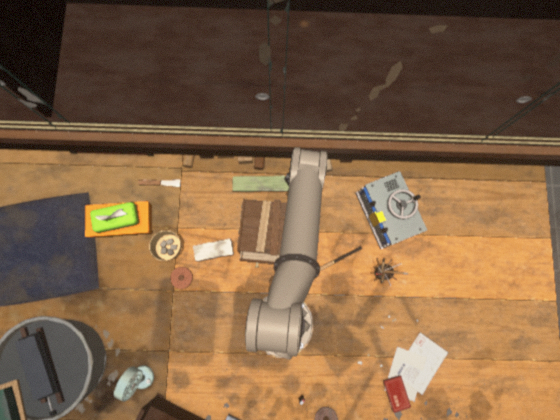

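The crank is back at its starting spot, both doors are flush, and the worktop is clear of rollers. I'm handing the job in.

```bash
python3 -c "
from station import job_done
print(job_done())"
```

```text
the job is handed in; nothing more can be done
None
```

The job is finished and handed in at about 66 s of robot time. Only two rollers were present. Both are in the cabinet and everything is shut in the order asked.

**Order of work:**
- I opened the active door, drew the bolt up, and opened the passive door to about 91°.
- I wound the shelf fully out to its stop and laid both rollers on it, about 46 mm apart, then wound it home to its stop.
- I shut the passive door, pushed the bolt down, and shut the active door over it.

**Last checks:**
- **Shelf and wheel:** the crank measures within 1 mm of where it started, so the shelf is home. I last measured both rollers flat inside the lip before winding in; I could not see them after the doors shut.
- **Doors:** in the top and side views both door lines match the opening shut state to within the few millimetres of scatter between the views.
- **Bolt:** the knob stopped at 136 mm with a rising force, which is its fully-down height. The hood then closed over it.
- **Worktop:** in the last pictures no roller is left out, and the stone and scraper look unmoved.

**What did not go cleanly:**
- **Force while shutting the passive door:** I pushed on after the door had reached its stop, and the wrist force rose to about 72 N. That is under the 120 N wrist limit. I could not tell whether part of it was the gripper pressing on the bolt knob. The knob was still fully up afterwards.
- **Force at the wheel's home stop:** the force peaked at about 50 N, taken through the finger grip.
- **Arm range:** two arm joints came near the ends of their range during the moves. At the moments I read them, they were inside it.

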